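Reverse the paint row into the white rack

TASK

Move the four paint bottles from the dark wooden rack into the white rack in reverse order: the bottle nearest the robot in the wooden rack goes into the white rack's well farthest from the robot, the next one into the next, and so on, until the one that was farthest stands nearest. Keep the bottles upright, seat each fully down in its well, and leave the palette and the white tub where they are.

Things in the scene. Friction and masses are not known exactly. Their poses are not given: they have to be found in the camera images.
- old_rack: (Sizes in mm.) Dark wooden rack, left or right: fixed block 260 long (its x) x 96 wide (y) x 25 high, holding the bottles at the start. Origin: centre of its underside, on the bench. x runs along the row, away from the robot (yaw within 0.3 rad); z up. Four round wells, 48 in diameter, 15 deep, at x = -93, -31, 31, 93, y = 0; well floors 10 above the bench.
- new_rack: White plastic rack, empty at the start, fixed: same shape, wells, origin and axes as the dark rack. It stands on the other side, with its own yaw (within about 0.3 rad).
- red_bottle: Red paint bottle: upright cylinder 34 in diameter and 58 high with a white paper band, then a red cap 27 in diameter up to 80 high in all; 0.05 to 0.1 kg, loose. Origin: centre of its underside, z up. It starts upright in a well of the dark rack, underside 10 above the bench, so 65 stands out of the rack; seated in the white rack it stands equally high.
- yellow_bottle: Yellow paint bottle: upright cylinder 34 in diameter and 58 high with a white paper band, then a yellow cap 27 in diameter up to 80 high in all; 0.05 to 0.1 kg, loose. Origin: centre of its underside, z up. It starts upright in a well of the dark rack, underside 10 above the bench, so 65 stands out of the rack; seated in the white rack it stands equally high.
- green_bottle: Green paint bottle: upright cylinder 34 in diameter and 58 high with a white paper band, then a green cap 27 in diameter up to 80 high in all; 0.05 to 0.1 kg, loose. Origin: centre of its underside, z up. It starts upright in a well of the dark rack, underside 10 above the bench, so 65 stands out of the rack; seated in the white rack it stands equally high.
- blue_bottle: Blue paint bottle: upright cylinder 34 in diameter and 58 high with a white paper band, then a blue cap 27 in diameter up to 80 high in all; 0.05 to 0.1 kg, loose. Origin: centre of its underside, z up. It starts upright in a well of the dark rack, underside 10 above the bench, so 65 stands out of the rack; seated in the white rack it stands equally high.
- red_swatch: Red colour swatch: a flat tile 30 x 15 x 2 fixed on top of the dark rack, beside (to +y of) the well in which the red bottle starts; it stays there and records the old order. Origin: centre of its underside, 37 from the bottle's axis at the start.
- yellow_swatch: Yellow colour swatch: a flat tile 30 x 15 x 2 fixed on top of the dark rack, beside (to +y of) the well in which the yellow bottle starts; it stays there and records the old order. Origin: centre of its underside, 37 from the bottle's axis at the start.
- green_swatch: Green colour swatch: a flat tile 30 x 15 x 2 fixed on top of the dark rack, beside (to +y of) the well in which the green bottle starts; it stays there and records the old order. Origin: centre of its underside, 37 from the bottle's axis at the start.
- blue_swatch: Blue colour swatch: a flat tile 30 x 15 x 2 fixed on top of the dark rack, beside (to +y of) the well in which the blue bottle starts; it stays there and records the old order. Origin: centre of its underside, 37 from the bottle's axis at the start.
- palette: Bystander: round blue and white paint palette, 90 in diameter, 11 high, lying loose between the racks. Origin: centre of its underside.
- tub: Bystander: white lidded putty tub, 90 in diameter, 74 high, loose, near the robot between the racks. Origin: centre of its underside.

How it is judged:
By the outcome, as a careful person would: the job done as asked, in the order asked, and still so for the second after the job is handed in, with the robot touching nothing.
It also fails if it takes over 112 s, if anything falls off the work surface, if the arm or the gripper's body presses on something with over 40 N, if the wrist force passes 120 N, or if a joint passes its speed limit or range.

ROBOT

A 6-joint arm with a two-finger parallel gripper is mounted at the origin on the work surface. World frame = base frame: x ahead of the robot, y to its left, z up, the work surface at z = 0. Lengths are in m, angles in rad, forces in N, time in s.
With the tool pointing down it reaches from about 0.35 to 0.775 m from the base axis. Payload 5.5 kg.
Tool frame: the origin (TCP) lies midway between the tips of the shut fingers; the grasp point (between the pads) lies env.pinch_z behind it (env.pinch_z is the distance from the TCP to the grasp point, in m); z points along the fingers, y is the line along which they close (so a half turn about z gives the same grasp; the last joint's range is limited). The gripper opens to 85 mm and grips with 20 to 120 N. Pads are 22 mm wide; open, the fingers measure 114 mm over their backs; the gripper's body (76 mm by 85 mm) begins 54 mm behind the grasp point. The pads swing forward as they close: fully open they stand 13 mm farther back than shut.
Start: joints at [-1.256, 0.313, 0.046, 1.304, 0, 1.431], TCP at [0.253, -0.517, 0.231] pointing down, gripper open.
Joint ranges: [-2.76, 2.76], [-0.86, 1.69], [-1.03, 1.26], [-2.2, 2.34], [-1.47, 1.5], [-3.14, 3.14]. Speed limits (rad/s): [2.57, 2.57, 3.14, 3.14, 3.14, 3.14].

INTERFACE

Orientations are given as a rotation vector (axis times angle).
In Python, from bench import status, snapshot, get_calibration, env, finder gives the robot as it stands.
- The arm moves only by the tool carry_out, never from a script. Its argument "targets" is a list of rows, each an object of numbers: "tx", "ty", "tz": the shift along the tool's x, y, z in units of 0.3 m (1.0 is 0.3 m); "wx", "wy", "wz": the turn, a rotation vector about the tool's x, y, z in units of pi/2 rad (1.0 is pi/2 rad); "claw": the opening, from -1 (shut) to 1 (fully open). A call has exactly 10 rows; each row shifts and turns the commanded pose from where the row before left it, along the tool's axes as they then stand; what a row does not reach is not made up. A row lasts 1/12 s, in which the tool goes at most 41.7 mm and 7.16 degrees, less where a joint would pass 70% of its speed; a pose out of reach is approached as far as the arm can. A call with a number of a shift or a turn outside -1 to 1 is refused whole. A call with a gripper value outside its range is refused whole. The fingers move at their own pace and stop on an object; "force" is the grip in N (left out, the last holds). Time passes only in rows, so rows that do not move let the fingers close, or fill a call up. It gives the time, the measured TCP pose, the force, the opening and the grip force at its end, in the units of the state.
- status.get_state(): the state, without advancing time (a new reading comes with each control period).
- snapshot(name): name is "side" or "top" or "wrist"; returns the picture (480x640x3 uint8, red, green, blue); there is no depth.
- get_calibration(name): a dict with "camera_matrix" (3x3 intrinsics, pixels), "R" (3x3) and "t" (3): a world point X has camera coordinates R X + t. Camera axes: x right, y down, z forward; pixel columns grow to the right and rows downward; lengths in m; the calibration is good to about 2 mm. A picture is of the moment at which its call begins: read the wrist's pose just before it. get_calibration takes no time and is no camera call; for the wrist camera it gives the pose at the moment of the call.
- env.finish_job(): hands the job in; it is judged then, once.
Trained networks look in the newest picture that a camera, given by its name, has taken for a name from the list of things; names that differ only in an ending like _2 or _b are one class to them, and where a whole thing is asked for, a point or a joint stands for the part that bears it (a point fixed in the world has none). Each returns a list of dicts, best first, with "p" (0 to 1); they miss things now and then, are a little off and sometimes report something else, mostly with a low value. They report only what shows in the picture. A call takes as long as a camera call.
- finder.trace(camera, thing): "pixels" (480x640 bool, what is visible of it) and "position" ([column, row] in pixels, amid what is visible of it).
- finder.tip_of(camera, thing): "position" ([column, row] in pixels: a listed point, or the origin of a listed thing).
The state is a dict: "time_s": time; "qpos": joint angles; "qd": joint speeds; "joint_torque": joint torques, N m; "tool_pos": TCP position; "tcp_rot": TCP orientation; "ft_force": force on the tool from outside, world axes, zero at the start; "moment": the same for the moment, N m; "width": finger opening in m; "finger_force": force on a finger pad.
Only numpy, scipy, OpenCV 4.12 (cv2) and the standard library are available. Lean on these libraries where they do the work, as an engineer would, in place of code of your own. Each camera call takes 0.05 s, during which the arm holds its last target. There are 200 camera calls.

## Working session

There is one attempt and no reset: what is moved stays moved. The work goes in short steps, Python scripts to look and compute and a tool call to move; the robot and the scene stay as the last step left them, time stands still between calls to the robot, and variables do not carry over. Pictures are saved under pics/ and viewed, at most 14 in all, crops included, and the job is handed in when it is done.

Besides the shell and the picture viewer there is one more tool, called by a JSON object that holds its "op" and its "data", one argument or row to a line. carry_out: Moves the arm, as the interface text tells. Its arguments: {"type":"object","properties":{"targets":{"type":"array","items":{"type":"object","properties":{"tx":{"type":"number","minimum":-1,"maximum":1},"ty":{"type":"number","minimum":-1,"maximum":1},"tz":{"type":"number","minimum":-1,"maximum":1},"wx":{"type":"number","minimum":-1,"maximum":1},"wy":{"type":"number","minimum":-1,"maximum":1},"wz":{"type":"number","minimum":-1,"maximum":1},"claw":{"type":"number"}}}},"force":{"type":"number"}},"required":["targets"]}

```bash
ls; mkdir -p pics; cat > h.py <<'E'
import numpy as np, cv2
from scipy.spatial.transform import Rotation as Ro
from bench import status, snapshot, get_calibration, env, finder
def ray(cam,px,z):
    c=get_calibration(cam);K,R,t=map(np.array,(c["camera_matrix"],c["R"],c["t"]))
    d=R.T@np.linalg.solve(K,[px[0],px[1],1.]);o=-R.T@t
    return o+d*(z-o[2])/d[2]
def proj(cam,X):
    c=get_calibration(cam);K,R,t=map(np.array,(c["camera_matrix"],c["R"],c["t"]))
    p=K@(R@np.array(X)+t);return p[:2]/p[2]
E
python3 - <<'E'
from h import *
ims=[]
for n in ("top","side"):
    im=snapshot(n); cv2.imwrite(f"pics/{n}0.png",im[:,:,::-1])
    for th,z in [("old_rack",0),("new_rack",0)]+[(c+"_bottle",.01) for c in("red","yellow","green","blue")]+[(c+"_swatch",.025) for c in("red","yellow","green","blue")]+[("palette",0),("tub",0)]:
        r=finder.tip_of(n,th)
        if r: print(n,th,round(r[0]["p"],2),np.round(r[0]["position"],1),np.round(ray(n,r[0]["position"],z),4))
        else: print(n,th,None)
s=status.get_state();print(s["time_s"],s["tool_pos"],s["tcp_rot"],s["width"],env.pinch_z)
E
```

```text
pics
top old_rack 0.69 [458.7 259.2] [ 0.5542 -0.2011  0.    ]
top new_rack 0.58 [203.4 257.7] [0.5148 0.1973 0.    ]
top red_bottle 0.7 [471.9 200.3] [ 0.649  -0.2144  0.01  ]
top yellow_bottle 0.96 [435.7 316.8] [ 0.4599 -0.1691  0.01  ]
top green_bottle 0.89 [454. 276.] [ 0.5253 -0.1931  0.01  ]
top blue_bottle 0.72 [461.2 238.3] [ 0.5858 -0.2009  0.01  ]
top red_swatch 0.6 [458.2 195.2] [ 0.6505 -0.1891  0.025 ]
top yellow_swatch 0.61 [417.2 308.1] [ 0.4686 -0.1378  0.025 ]
top green_swatch 0.53 [433.8 263.4] [ 0.5389 -0.1582  0.025 ]
top blue_swatch 0.74 [442.  222.6] [ 0.604  -0.1667  0.025 ]
top palette 0.81 [337.1 210.2] [ 0.6132 -0.0037  0.    ]
top tub 0.88 [327.7 316.3] [ 0.4443 -0.0058  0.    ]
side old_rack 0.85 [348.5 210.7] [ 0.5545 -0.1903  0.    ]
side new_rack 0.64 [286.9 332.2] [0.5161 0.1935 0.    ]
side red_bottle 0.55 [319.4 193.6] [ 0.6375 -0.2187  0.01  ]
side yellow_bottle 0.95 [384.5 220. ] [ 0.4656 -0.1704  0.01  ]
side green_bottle 0.84 [360.8 209.8] [ 0.5256 -0.1893  0.01  ]
side blue_bottle 0.82 [338.2 199. ] [ 0.5883 -0.2129  0.01  ]
side red_swatch 0.59 [304.5 192.1] [ 0.6611 -0.1882  0.025 ]
side yellow_swatch 0.57 [372.8 218.9] [ 0.4833 -0.1427  0.025 ]
side green_swatch 0.51 [350.9 209.1] [ 0.5387 -0.1609  0.025 ]
side blue_swatch 0.74 [336.  195.5] [ 0.5895 -0.2018  0.025 ]
side palette 0.8 [289.9 250. ] [ 0.6101 -0.0077  0.    ]
side tub 0.74 [369.2 271.5] [ 0.4435 -0.0057  0.    ]
1.3 [ 0.2526016  -0.51661543  0.23132416] [3.06058686e+00 7.08194296e-01 3.93777896e-05] 0.08564459087765165 0.0187
```

View pics/top0.png

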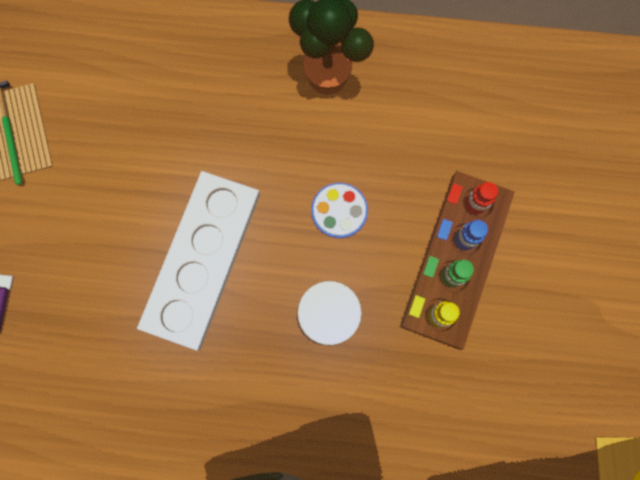

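View pics/side0.png

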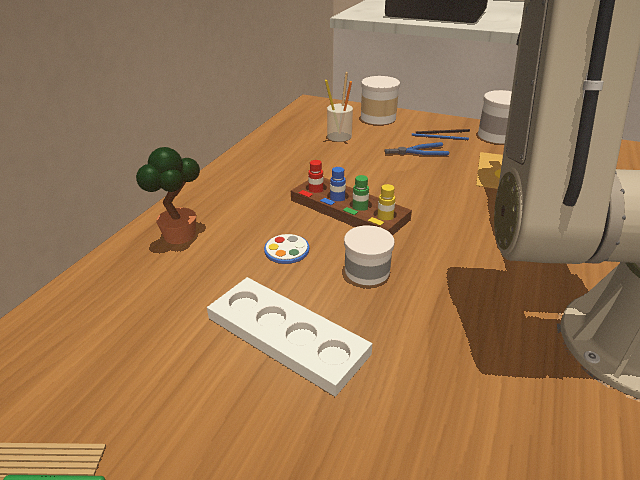

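The top view shows yellow, green, blue and red from near to far in the dark rack on the right (y<0). The white wells are at about (177,316), (192,277), (208,239) and (222,203). Next I'll fit both racks precisely.

```bash
cat > fit.py <<'E'
from h import *
from scipy.optimize import minimize
def box(cam,p):
    c,s=np.cos(p[2]),np.sin(p[2]);q=[]
    for z in(0,.025):
        for x in(-.13,.13):
            for y in(-.048,.048): q.append(proj(cam,[p[0]+c*x-s*y,p[1]+s*x+c*y,z]))
    m=np.zeros((480*4,640*4),np.uint8);h=cv2.convexHull(np.array(q,np.float32))
    cv2.fillConvexPoly(m,np.round((h*4+1.5)).astype(np.int32),1);return m
def fit(masks,p0):
    M={k:cv2.resize(v.astype(np.uint8),None,fx=4,fy=4,interpolation=0) for k,v in masks.items()}
    def cost(p): return sum(1-(box(k,p)&m).sum()/(box(k,p)|m).sum() for k,m in M.items())
    S=np.array(p0)+np.array([[0,0,0],[.008,0,0],[0,.008,0],[0,0,.06]])
    r=minimize(cost,p0,method="Nelder-Mead",options=dict(initial_simplex=S,xatol=1e-4,fatol=1e-5));return r.x,r.fun
E
python3 - <<'E'
from fit import *
for n in("top","side"): globals()[n]=snapshot(n)
for rk,p0 in(("old_rack",[.555,-.195,-.24]),("new_rack",[.515,.195,-.3])):
    ms={}
    for n in("top","side"):
        r=finder.trace(n,rk);ms[n]=r[0]["pixels"]; print(rk,n,r[0]["p"],ms[n].sum())
    for d in({"top":ms["top"]},{"side":ms["side"]},ms): print(list(d),*[np.round(v,4) for v in fit(d,p0)])
# swatches by colour in top
hsv=cv2.cvtColor(top,cv2.COLOR_RGB2HSV)
for c in("red","yellow","green","blue"):
    for o,z in(("_swatch",.027),):
        r=finder.trace("top",c+o)
        if r: ys,xs=np.nonzero(r[0]["pixels"]);print(c+o,round(r[0]["p"],2),len(xs),np.round(ray("top",(xs.mean(),ys.mean()),z),4))
g=cv2.cvtColor(top,cv2.COLOR_RGB2GRAY)
crop=cv2.resize(top[160:360,120:280],None,fx=3,fy=3,interpolation=2);cv2.imwrite("pics/c1.png",crop[:,:,::-1])
E
```

```text
old_rack top 0.79 7880
old_rack side 0.94 2018
['top'] [ 0.5528 -0.1963 -0.2573] 0.2961
['side'] [ 0.5561 -0.1967 -0.235 ] 0.4766Traceback (most recent call last):
  File "<stdin>", line 7, in <module>
  File "fit.py", line 14, in fit
    r=minimize(cost,p0,method="Nelder-Mead",options=dict(initial_simplex=S,xatol=1e-4,fatol=1e-5));return r.x,r.fun
    res = _minimize_neldermead(fun, x0, args, callback, bounds=bounds,
                               **options)
    fxr = func(xr)
    fx = function(np.copy(x), *(wrapper_args + args))
  File "fit.py", line 12, in cost
    def cost(p): return sum(1-(box(k,p)&m).sum()/(box(k,p)|m).sum() for k,m in M.items())
                        ~~~^^^^^^^^^^^^^^^^^^^^^^^^^^^^^^^^^^^^^^^^^^^^^^^^^^^^^^^^^^^^^^
  File "fit.py", line 12, in <genexpr>
    def cost(p): return sum(1-(box(k,p)&m).sum()/(box(k,p)|m).sum() for k,m in M.items())
                                                  ~~~^^^^^
  File "fit.py", line 7, in box
    for y in(-.048,.048): q.append(proj(cam,[p[0]+c*x-s*y,p[1]+s*x+c*y,z]))
                                   ~~~~^^^^^^^^^^^^^^^^^^^^^^^^^^^^^^^^^^^
  File "h.py", line 9, in proj
    c=get_calibration(cam);K,R,t=map(np.array,(c["camera_matrix"],c["R"],c["t"]))
ValueError: time passes only in moves, steps and waits
```

```bash
cat >> h.py <<'E'
_gc=get_calibration;_cc={}
def get_calibration(n):
    if n=="wrist":return _gc(n)
    if n not in _cc:_cc[n]=_gc(n)
    return _cc[n]
E
python3 - <<'E'
from fit import *
C=("red","yellow","green","blue")
P={}
for n in("top","side"):
    im=snapshot(n)
    for rk,p0 in(("new_rack",[.515,.195,-.3]),("old_rack",[.555,-.195,-.24])):
        m=finder.trace(n,rk)[0]["pixels"]
        if rk=="old_rack":
            if n=="side": continue
            for c in C:
                for o in("_bottle","_swatch"):
                    r=finder.trace(n,c+o)
                    if r and r[0]["p"]>.3:
                        q=r[0]["pixels"]; m=m|q; ys,xs=np.nonzero(q)
                        if o=="_swatch": P[c]=ray(n,(xs.mean(),ys.mean()),.027)[:2]; print(c,round(r[0]["p"],2),len(xs),np.round(P[c],4))
        m=cv2.morphologyEx(m.astype(np.uint8),cv2.MORPH_CLOSE,np.ones((5,5)))
        print(rk,n,*[np.round(v,4) for v in fit({n:m},p0)])
    if n=="top":
        crop=cv2.resize(im[160:360,120:280],None,fx=3,fy=3,interpolation=2);cv2.imwrite("pics/c1.png",crop[:,:,::-1])
if len(P)==4:
    o=[P[k] for k in("yellow","green","blue","red")];X=np.array([-.093,-.031,.031,.093])
    A=np.array(o);c=A.mean(0);d=(X[:,None]*(A-c)).sum(0);y=np.arctan2(d[1],d[0])
    print("swatch fit",c+np.array([np.sin(y),-np.cos(y)])*.037,y,np.hypot(*d)/(X@X))
E
```

```text
Traceback (most recent call last):
IndexError: list index out of range
```

```bash
python3 - <<'E'
from fit import *
C=("red","yellow","green","blue")
P={}
for n in("top","side"):
    im=snapshot(n); hsv=cv2.cvtColor(im,cv2.COLOR_RGB2HSV)
    for rk,p0 in(("new_rack",[.515,.195,-.3]),("old_rack",[.555,-.195,-.24])):
        if rk=="old_rack":
            if n=="side": continue
            r=finder.trace(n,rk); 
            if not r: print("miss");continue
            m=r[0]["pixels"]
            for c in C:
                for o in("_bottle","_swatch"):
                    r=finder.trace(n,c+o)
                    if r and r[0]["p"]>.3:
                        q=r[0]["pixels"]; m=m|q; ys,xs=np.nonzero(q)
                        if o=="_swatch": P[c]=ray(n,(xs.mean(),ys.mean()),.027)[:2]; print(c,round(r[0]["p"],2),len(xs),np.round(P[c],4))
        else:
            m=(hsv[:,:,1]<70)&(hsv[:,:,2]>90); u,v=np.round(proj(n,[*p0[:2],.025])).astype(int)
            l=cv2.connectedComponents(m.astype(np.uint8))[1]; m=l==l[v,u]
        m=cv2.morphologyEx(m.astype(np.uint8),cv2.MORPH_CLOSE,np.ones((5,5)))
        print(rk,n,m.sum(),*[np.round(v,4) for v in fit({n:m},p0)])
    if n=="top":
        crop=cv2.resize(im[160:360,120:280],None,fx=3,fy=3,interpolation=2);cv2.imwrite("pics/c1.png",crop[:,:,::-1])
if len(P)==4:
    o=[P[k] for k in("yellow","green","blue","red")];X=np.array([-.093,-.031,.031,.093])
    A=np.array(o);c=A.mean(0);d=(X[:,None]*(A-c)).sum(0);y=np.arctan2(d[1],d[0])
    print("swatch fit",c+np.array([np.sin(y),-np.cos(y)])*.037,y,np.hypot(*d)/(X@X))
E
```

```text
new_rack top 11205 [ 0.5108  0.1997 -0.2306] 0.0136
red 0.58 176 [ 0.6518 -0.1824]
yellow 0.65 191 [ 0.4709 -0.1364]
green 0.51 198 [ 0.5334 -0.1528]
blue 0.55 192 [ 0.5931 -0.1699]
old_rack top 11025 [ 0.5528 -0.1964 -0.2573] 0.0147
new_rack side 9126 [ 0.5146  0.1995 -0.2321] 0.0112
swatch fit [ 0.5530342  -0.19620637] -0.2523853112565967 1.0032584566656249
```

{"op": "carry_out", "data": {
  "targets": [
    {"wz": -0.0774, "claw": 1},
    {"wz": -0.0774},
    {"wz": -0.0774},
    {"wz": -0.0774},
    {"wz": -0.0774},
    {"wz": -0.0774},
    {"wz": -0.0774},
    {"wz": -0.0774},
    {"wz": -0.0774},
    {"wz": -0.0774}
  ],
  "force": 40
}}

```text
invalid input
```

{"op": "carry_out", "data": {
  "targets": [
    {"wz": -0.0774},
    {"wz": -0.0774},
    {"wz": -0.0774},
    {"wz": -0.0774},
    {"wz": -0.0774},
    {"wz": -0.0774},
    {"wz": -0.0774},
    {"wz": -0.0774},
    {"wz": -0.0774},
    {"wz": -0.0774}
  ]
}}

```text
invalid input
```

```bash
cat > plan.py <<'E'
import sys
from h import *
def well(r,i):
    p=dict(old=(.5535,-.1963,-.256),new=(.5125,.1997,-.231))[r];x=(-.093,-.031,.031,.093)[i]
    return np.array([p[0]+x*np.cos(p[2]),p[1]+x*np.sin(p[2])]),np.pi+p[2]
if __name__=="__main__":
    s=status.get_state();R=Ro.from_rotvec(s["tcp_rot"]);M=R.as_matrix();p=np.array(s["tool_pos"]);th=np.arctan2(M[1,0],M[0,0])%(2*np.pi)
    print("t",round(s["time_s"],1),"tcp",p.round(4),"yaw",round(th,4),"tilt",M[:,2].round(4),"w",round(s["width"],4),"q",np.round(s["qpos"],2),"ff",np.round(s["finger_force"],1),np.round(s["ft_force"],1))
    for a in sys.argv[1:]:   # r:i:z
        r,i,z=a.split(":");w,t=well(r,int(i));d=np.array([*w,float(z)])-p
        rr=(R*Ro.identity()).inv()*Ro.from_matrix(np.array([[np.cos(t),np.sin(t),0],[np.sin(t),-np.cos(t),0],[0,0,-1]]))
        print(a,"target",np.array([*w,float(z)]).round(4),"shift units",(R.inv().apply(d)/.3).round(4),"turn",(rr.as_rotvec()/(np.pi/2)).round(4))
        p=np.array([*w,float(z)]);R=R*rr
E
python3 plan.py old:0:.15 old:0:.037
```

```text
t 2.1 tcp [ 0.2526 -0.5166  0.2313] yaw 0.4548 tilt [ 0.e+00 -1.e-04 -1.e+00] w 0.0854 q [-1.26  0.31  0.05  1.3   0.    1.43] ff 0.0 [ 0.2 -0.4 -0.3]
old:0:.15 target [ 0.4635 -0.1728  0.15  ] shift units [ 1.1352 -0.7209  0.271 ] turn [ 0.0000e+00  1.0000e-04 -1.5475e+00]
old:0:.037 target [ 0.4635 -0.1728  0.037 ] shift units [ 0.     -0.      0.3767] turn [0. 0. 0.]
```

{"op": "carry_out", "data": {
  "targets": [
    {"tx": 0, "ty": 0, "tz": 0, "wx": 0, "wy": 0, "wz": -0.0774, "claw": 1},
    {"tx": 0, "ty": 0, "tz": 0, "wx": 0, "wy": 0, "wz": -0.0774, "claw": 1},
    {"tx": 0, "ty": 0, "tz": 0, "wx": 0, "wy": 0, "wz": -0.0774, "claw": 1},
    {"tx": 0, "ty": 0, "tz": 0, "wx": 0, "wy": 0, "wz": -0.0774, "claw": 1},
    {"tx": 0, "ty": 0, "tz": 0, "wx": 0, "wy": 0, "wz": -0.0774, "claw": 1},
    {"tx": 0, "ty": 0, "tz": 0, "wx": 0, "wy": 0, "wz": -0.0774, "claw": 1},
    {"tx": 0, "ty": 0, "tz": 0, "wx": 0, "wy": 0, "wz": -0.0774, "claw": 1},
    {"tx": 0, "ty": 0, "tz": 0, "wx": 0, "wy": 0, "wz": -0.0774, "claw": 1},
    {"tx": 0, "ty": 0, "tz": 0, "wx": 0, "wy": 0, "wz": -0.0774, "claw": 1},
    {"tx": 0, "ty": 0, "tz": 0, "wx": 0, "wy": 0, "wz": -0.0774, "claw": 1}
  ],
  "force": 40
}}

```text
time_s: 2.98
tool_pos: [0.2526, -0.5166, 0.2313]
tcp_rot: [2.101, 2.336, -0.0]
ft_force: [-0.3, 0.0, -0.4]
width: 0.0854
finger_force: 0.0
```

{"op": "carry_out", "data": {
  "targets": [
    {"tx": 0, "ty": 0, "tz": 0, "wx": 0, "wy": 0, "wz": -0.0774, "claw": 1},
    {"tx": 0, "ty": 0, "tz": 0, "wx": 0, "wy": 0, "wz": -0.0774, "claw": 1},
    {"tx": 0, "ty": 0, "tz": 0, "wx": 0, "wy": 0, "wz": -0.0774, "claw": 1},
    {"tx": 0, "ty": 0, "tz": 0, "wx": 0, "wy": 0, "wz": -0.0774, "claw": 1},
    {"tx": 0, "ty": 0, "tz": 0, "wx": 0, "wy": 0, "wz": -0.0774, "claw": 1},
    {"tx": 0, "ty": 0, "tz": 0, "wx": 0, "wy": 0, "wz": -0.0774, "claw": 1},
    {"tx": 0, "ty": 0, "tz": 0, "wx": 0, "wy": 0, "wz": -0.0774, "claw": 1},
    {"tx": 0, "ty": 0, "tz": 0, "wx": 0, "wy": 0, "wz": -0.0774, "claw": 1},
    {"tx": 0, "ty": 0, "tz": 0, "wx": 0, "wy": 0, "wz": -0.0774, "claw": 1},
    {"tx": 0, "ty": 0, "tz": 0, "wx": 0, "wy": 0, "wz": -0.0774, "claw": 1}
  ],
  "force": 40
}}

```text
time_s: 3.82
tool_pos: [0.2526, -0.5166, 0.2313]
tcp_rot: [0.39, 3.117, -0.0]
ft_force: [0.2, -0.2, -0.8]
width: 0.085
finger_force: 0.0
```

```bash
python3 plan.py old:0:.15 old:0:.037
```

```text
t 3.8 tcp [ 0.2526 -0.5166  0.2313] yaw 2.8924 tilt [ 0.e+00 -1.e-04 -1.e+00] w 0.085 q [-1.26  0.31  0.05  1.3  -0.   -1.01] ff 0.0 [ 0.2 -0.2 -0.8]
old:0:.15 target [ 0.4635 -0.1728  0.15  ] shift units [-0.3988  1.2841  0.271 ] turn [-0.      0.      0.0044]
old:0:.037 target [ 0.4635 -0.1728  0.037 ] shift units [-0.     -0.      0.3767] turn [ 0. -0.  0.]
```

{"op": "carry_out", "data": {
  "targets": [
    {"tx": -0.0399, "ty": 0.1284, "tz": 0.0271, "wx": 0, "wy": 0, "wz": 0.0004, "claw": 1},
    {"tx": -0.0399, "ty": 0.1284, "tz": 0.0271, "wx": 0, "wy": 0, "wz": 0.0004, "claw": 1},
    {"tx": -0.0399, "ty": 0.1284, "tz": 0.0271, "wx": 0, "wy": 0, "wz": 0.0004, "claw": 1},
    {"tx": -0.0399, "ty": 0.1284, "tz": 0.0271, "wx": 0, "wy": 0, "wz": 0.0004, "claw": 1},
    {"tx": -0.0399, "ty": 0.1284, "tz": 0.0271, "wx": 0, "wy": 0, "wz": 0.0004, "claw": 1},
    {"tx": -0.0399, "ty": 0.1284, "tz": 0.0271, "wx": 0, "wy": 0, "wz": 0.0004, "claw": 1},
    {"tx": -0.0399, "ty": 0.1284, "tz": 0.0271, "wx": 0, "wy": 0, "wz": 0.0004, "claw": 1},
    {"tx": -0.0399, "ty": 0.1284, "tz": 0.0271, "wx": 0, "wy": 0, "wz": 0.0004, "claw": 1},
    {"tx": -0.0399, "ty": 0.1284, "tz": 0.0271, "wx": 0, "wy": 0, "wz": 0.0004, "claw": 1},
    {"tx": -0.0399, "ty": 0.1284, "tz": 0.0271, "wx": 0, "wy": 0, "wz": 0.0004, "claw": 1}
  ]
}}

```text
time_s: 4.65
tool_pos: [0.4674, -0.1729, 0.1499]
tcp_rot: [0.41, 3.114, -0.001]
ft_force: [0.4, -0.4, 0.3]
width: 0.0853
finger_force: 0.0
```

```bash
python3 plan.py old:0:.15 old:0:.037; python3 - <<'E'
from h import *
from plan import well
im=snapshot("wrist").copy()
w,t=well("old",0)
for i in range(4):
    w,_=well("old",i);u=proj("wrist",[*w,.09]);print(i,u.round(1))
    if abs(u).max()<2000: cv2.circle(im,tuple(int(v) for v in u),3,(255,0,255),-1)
cv2.imwrite("pics/w1.png",im[:,:,::-1])
E
```

```text
t 4.7 tcp [ 0.4674 -0.1729  0.1499] yaw 2.8799 tilt [ 8.e-04 -6.e-04 -1.e+00] w 0.0853 q [-0.52  0.21 -0.3   1.06 -0.   -0.25] ff 0.0 [ 0.4 -0.4  0.3]
old:0:.15 target [ 0.4635 -0.1728  0.15  ] shift units [ 0.0127 -0.0028 -0.0002] turn [-0.0002  0.0006 -0.0036]
old:0:.037 target [ 0.4635 -0.1728  0.037 ] shift units [ 0.     -0.      0.3767] turn [0. 0. 0.]
0 [303.6 249.6]
1 [304.8 362.3]
2 [305.8 459.8]
3 [306.7 545.1]
```

View pics/w1.png

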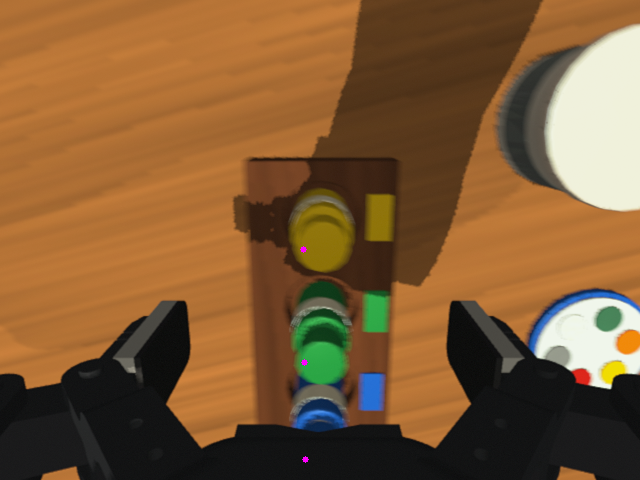

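```bash
python3 - <<'E'
from h import *
from plan import well
s=status.get_state();print(s["tool_pos"],s["tcp_rot"],np.abs(s["qd"]).max())
c=get_calibration("wrist")
im=snapshot("wrist").copy()
K,R,t=map(np.array,(c["camera_matrix"],c["R"],c["t"]))
print("cam pos",-R.T@t, R.T[:,2])
for i in range(2):
    w,_=well("old",i);u=proj("wrist",[*w,.09]);print(i,u.round(1))
for c in("yellow","green"):
    m=finder.trace("wrist",c+"_swatch"); 
    if m:
        ys,xs=np.nonzero(m[0]["pixels"]);print(c,m[0]["p"],xs.mean(),ys.mean(),ray("wrist",(xs.mean(),ys.mean()),.027))
print(ray("wrist",(324,244),.09),ray("wrist",(323,358),.09))
for n in("top","side"):
  snapshot(n)
  for c in("yellow","green"):
    r=finder.tip_of(n,c+"_bottle")
    if r:print(n,c,ray(n,r[0]["position"],.01))
E
```

```text
[ 0.46962927 -0.16666644  0.14837963] [0.39986101 3.11548792 0.00749239] 0.17970828011014994
cam pos [ 0.40445855 -0.15110719  0.29121947] [ 0.25581124 -0.0617967  -0.96474959]
0 [310.4 251.1]
1 [310.9 363.4]
yellow 0.6 364.58076225045374 217.21052631578948 [ 0.46891227 -0.14247421  0.027     ]
green 0.9 361.17724288840265 310.8698030634573 [ 0.53088488 -0.16120683  0.027     ]
[ 0.46094634 -0.16954472  0.09      ] [ 0.52152397 -0.185966    0.09      ]
top yellow [ 0.46074534 -0.1726572   0.01      ]
top green [ 0.52665823 -0.19583792  0.01      ]
side yellow [ 0.46423263 -0.16470993  0.01      ]
side green [ 0.52442877 -0.19203524  0.01      ]
```

{"op": "carry_out", "data": {
  "targets": [
    {"tx": 0, "ty": 0, "tz": 0, "wx": 0, "wy": 0, "wz": 0, "claw": 1},
    {"tx": 0, "ty": 0, "tz": 0, "wx": 0, "wy": 0, "wz": 0, "claw": 1},
    {"tx": 0, "ty": 0, "tz": 0, "wx": 0, "wy": 0, "wz": 0, "claw": 1},
    {"tx": 0, "ty": 0, "tz": 0, "wx": 0, "wy": 0, "wz": 0, "claw": 1},
    {"tx": 0, "ty": 0, "tz": 0, "wx": 0, "wy": 0, "wz": 0, "claw": 1},
    {"tx": 0, "ty": 0, "tz": 0, "wx": 0, "wy": 0, "wz": 0, "claw": 1},
    {"tx": 0, "ty": 0, "tz": 0, "wx": 0, "wy": 0, "wz": 0, "claw": 1},
    {"tx": 0, "ty": 0, "tz": 0, "wx": 0, "wy": 0, "wz": 0, "claw": 1},
    {"tx": 0, "ty": 0, "tz": 0, "wx": 0, "wy": 0, "wz": 0, "claw": 1},
    {"tx": 0, "ty": 0, "tz": 0, "wx": 0, "wy": 0, "wz": 0, "claw": 1}
  ]
}}

```text
time_s: 5.98
tool_pos: [0.4667, -0.1746, 0.15]
tcp_rot: [0.409, 3.115, -0.0]
ft_force: [1.0, -1.1, -0.3]
width: 0.0854
finger_force: 0.0
```

```bash
cat > caps.py <<'E'
from h import *
# saturated cap top face centre per colour in the wrist image
def caps(show=None):
    s=status.get_state();print("qd",np.abs(s["qd"]).max().round(4),np.round(s["tool_pos"],4))
    im=snapshot("wrist")
    for c in("yellow","green","blue","red"):
        for o,z in(("_swatch",.027),("_bottle",.01)):
            if o=="_swatch":
                m=finder.trace("wrist",c+o)
                if m and m[0]["p"]>.4:
                    ys,xs=np.nonzero(m[0]["pixels"]);print(c+o,round(m[0]["p"],2),(xs.mean().round(),ys.mean().round()),ray("wrist",(xs.mean(),ys.mean()),z).round(4))
            else:
                m=finder.tip_of("wrist",c+o)
                if m: print(c+o,round(m[0]["p"],2),np.round(m[0]["position"]),ray("wrist",m[0]["position"],z).round(4))
    return im
E
python3 - <<'E'
from caps import *
from plan import well
im=caps().copy()
for i in range(4):
    w,t=well("old",i)
    s=w+.037*np.array([np.sin(t),-np.cos(t)]);print(i,w.round(4),"swatch",s.round(4))
    for z in(.09,.025):
      for a in np.linspace(0,6.28,30):
        r=.0135 if z>.05 else .024
        u=proj("wrist",[w[0]+r*np.cos(a),w[1]+r*np.sin(a),z]);cv2.circle(im,tuple(int(round(v)) for v in u),1,(255,0,255),-1)
cv2.imwrite("pics/w2.png",im[:,:,::-1])
E
python3 plan.py old:0:.15 old:0:.037
```

```text
qd 0.0022 [ 0.4667 -0.1746  0.15  ]
yellow_swatch 0.93 (np.float64(379.0), np.float64(217.0)) [ 0.4709 -0.1369  0.027 ]
yellow_bottle 0.55 [322. 213.] [ 0.4628 -0.1718  0.01  ]
green_swatch 0.96 (np.float64(375.0), np.float64(311.0)) [ 0.5333 -0.1538  0.027 ]
green_bottle 0.84 [320. 302.] [ 0.5248 -0.1894  0.01  ]
blue_swatch 0.63 (np.float64(370.0), np.float64(391.0)) [ 0.5927 -0.1711  0.027 ]
blue_bottle 0.65 [374. 309.] [ 0.5398 -0.1537  0.01  ]
0 [ 0.4635 -0.1728] swatch [ 0.4729 -0.137 ]
1 [ 0.5235 -0.1885] swatch [ 0.5329 -0.1527]
2 [ 0.5835 -0.2041] swatch [ 0.5929 -0.1684]
3 [ 0.6435 -0.2198] swatch [ 0.6528 -0.1841]
t 6.4 tcp [ 0.4666 -0.1747  0.15  ] yaw 2.8801 tilt [ 0.e+00 -1.e-04 -1.e+00] w 0.0851 q [-0.52  0.21 -0.3   1.06 -0.   -0.26] ff 0.0 [-0.  -0.6  0.2]
old:0:.15 target [ 0.4635 -0.1728  0.15  ] shift units [ 0.0117  0.0036 -0.    ] turn [-0.0001  0.     -0.0035]
old:0:.037 target [ 0.4635 -0.1728  0.037 ] shift units [0.     0.     0.3767] turn [-0.  0.  0.]
```

View pics/w2.png

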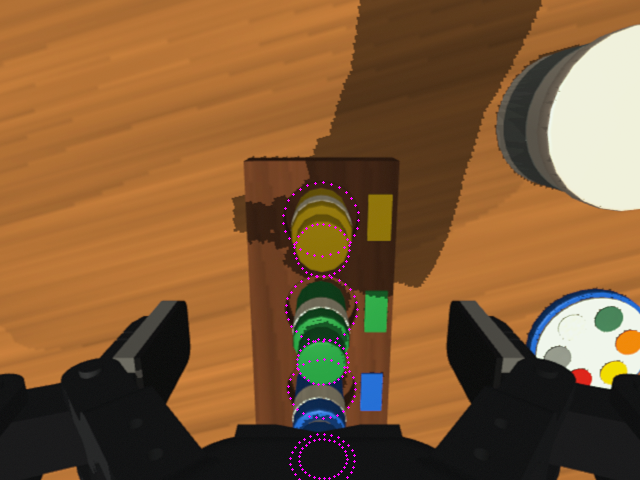

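The projected cap and well circles lie on the yellow cap (322,246) and green cap (321,361), so the rack model holds. I'll descend on yellow.

{"op": "carry_out", "data": {
  "targets": [
    {"tx": 0.0117, "ty": 0.0036, "tz": 0, "wx": 0, "wy": 0, "wz": -0.0035, "claw": 1},
    {"tx": 0, "ty": 0, "tz": 0.04, "wx": 0, "wy": 0, "wz": 0, "claw": 1},
    {"tx": 0, "ty": 0, "tz": 0.06, "wx": 0, "wy": 0, "wz": 0, "claw": 1},
    {"tx": 0, "ty": 0, "tz": 0.07, "wx": 0, "wy": 0, "wz": 0, "claw": 1},
    {"tx": 0, "ty": 0, "tz": 0.07, "wx": 0, "wy": 0, "wz": 0, "claw": 1},
    {"tx": 0, "ty": 0, "tz": 0.06, "wx": 0, "wy": 0, "wz": 0, "claw": 1},
    {"tx": 0, "ty": 0, "tz": 0.04, "wx": 0, "wy": 0, "wz": 0, "claw": 1},
    {"tx": 0, "ty": 0, "tz": 0.0267, "wx": 0, "wy": 0, "wz": 0, "claw": 1},
    {"tx": 0, "ty": 0, "tz": 0, "wx": 0, "wy": 0, "wz": 0, "claw": 1},
    {"tx": 0, "ty": 0, "tz": 0, "wx": 0, "wy": 0, "wz": 0, "claw": 1}
  ]
}}

```text
time_s: 7.27
tool_pos: [0.4634, -0.1727, 0.0401]
tcp_rot: [-0.401, -3.115, -0.0]
ft_force: [-0.5, -0.2, 0.1]
width: 0.0854
finger_force: 0.0
```

{"op": "carry_out", "data": {
  "targets": [
    {"tx": 0, "ty": 0, "tz": 0, "wx": 0, "wy": 0, "wz": 0, "claw": -1},
    {"tx": 0, "ty": 0, "tz": 0, "wx": 0, "wy": 0, "wz": 0, "claw": -1},
    {"tx": 0, "ty": 0, "tz": 0, "wx": 0, "wy": 0, "wz": 0, "claw": -1},
    {"tx": 0, "ty": 0, "tz": 0, "wx": 0, "wy": 0, "wz": 0, "claw": -1},
    {"tx": 0, "ty": 0, "tz": 0, "wx": 0, "wy": 0, "wz": 0, "claw": -1},
    {"tx": 0, "ty": 0, "tz": 0, "wx": 0, "wy": 0, "wz": 0, "claw": -1},
    {"tx": 0, "ty": 0, "tz": 0, "wx": 0, "wy": 0, "wz": 0, "claw": -1},
    {"tx": 0, "ty": 0, "tz": 0, "wx": 0, "wy": 0, "wz": 0, "claw": -1},
    {"tx": 0, "ty": 0, "tz": 0, "wx": 0, "wy": 0, "wz": 0, "claw": -1},
    {"tx": 0, "ty": 0, "tz": 0, "wx": 0, "wy": 0, "wz": 0, "claw": -1}
  ],
  "force": 30
}}

```text
time_s: 8.1
tool_pos: [0.464, -0.1729, 0.0406]
tcp_rot: [0.401, 3.115, -0.001]
ft_force: [0.3, 1.3, 5.8]
width: 0.033
finger_force: 30.1
```

```bash
python3 plan.py old:0:.16 new:3:.16 new:3:.038
```

```text
t 8.1 tcp [ 0.464  -0.1729  0.0406] yaw 2.8857 tilt [ 1.2e-03 -6.0e-04 -1.0e+00] w 0.033 q [-0.52  0.31 -0.47  0.8   0.   -0.26] ff 30.1 [0.3 1.3 5.8]
old:0:.16 target [ 0.4635 -0.1728  0.16  ] shift units [ 1.200e-03  1.000e-04 -3.979e-01] turn [-0.0002  0.0008  0.0001]
new:3:.16 target [0.603  0.1784 0.16  ] shift units [-0.1534  1.2501  0.    ] turn [ 0.      0.     -0.0159]
new:3:.038 target [0.603  0.1784 0.038 ] shift units [ 0.     -0.      0.4067] turn [ 0.  0. -0.]
```

{"op": "carry_out", "data": {
  "targets": [
    {"tx": 0, "ty": 0, "tz": -0.02, "wx": 0, "wy": 0, "wz": 0, "claw": -1},
    {"tx": 0, "ty": 0, "tz": -0.04, "wx": 0, "wy": 0, "wz": 0, "claw": -1},
    {"tx": 0, "ty": 0, "tz": -0.06, "wx": 0, "wy": 0, "wz": 0, "claw": -1},
    {"tx": 0, "ty": 0, "tz": -0.07, "wx": 0, "wy": 0, "wz": 0, "claw": -1},
    {"tx": 0, "ty": 0, "tz": -0.07, "wx": 0, "wy": 0, "wz": 0, "claw": -1},
    {"tx": 0, "ty": 0, "tz": -0.06, "wx": 0, "wy": 0, "wz": 0, "claw": -1},
    {"tx": 0, "ty": 0, "tz": -0.05, "wx": 0, "wy": 0, "wz": 0, "claw": -1},
    {"tx": 0, "ty": 0, "tz": -0.03, "wx": 0, "wy": 0, "wz": 0, "claw": -1},
    {"tx": -0.0074, "ty": 0.06, "tz": 0, "wx": 0, "wy": 0, "wz": 0, "claw": -1},
    {"tx": -0.0123, "ty": 0.1, "tz": 0, "wx": 0, "wy": 0, "wz": 0, "claw": -1}
  ]
}}

```text
time_s: 8.93
tool_pos: [0.4815, -0.1294, 0.1606]
tcp_rot: [0.407, 3.114, -0.002]
ft_force: [0.3, 0.0, -1.3]
width: 0.033
finger_force: 30.0
```

{"op": "carry_out", "data": {
  "targets": [
    {"tx": -0.0153, "ty": 0.125, "tz": 0, "wx": 0, "wy": 0, "wz": -0.0016, "claw": -1},
    {"tx": -0.0153, "ty": 0.125, "tz": 0, "wx": 0, "wy": 0, "wz": -0.0016, "claw": -1},
    {"tx": -0.0153, "ty": 0.125, "tz": 0, "wx": 0, "wy": 0, "wz": -0.0016, "claw": -1},
    {"tx": -0.0153, "ty": 0.125, "tz": 0, "wx": 0, "wy": 0, "wz": -0.0016, "claw": -1},
    {"tx": -0.0153, "ty": 0.125, "tz": 0, "wx": 0, "wy": 0, "wz": -0.0016, "claw": -1},
    {"tx": -0.0153, "ty": 0.125, "tz": 0, "wx": 0, "wy": 0, "wz": -0.0016, "claw": -1},
    {"tx": -0.0153, "ty": 0.125, "tz": 0, "wx": 0, "wy": 0, "wz": -0.0016, "claw": -1},
    {"tx": -0.0153, "ty": 0.125, "tz": 0, "wx": 0, "wy": 0, "wz": -0.0016, "claw": -1},
    {"tx": -0.0074, "ty": 0.06, "tz": 0, "wx": 0, "wy": 0, "wz": -0.0016, "claw": -1},
    {"tx": -0.0037, "ty": 0.03, "tz": 0, "wx": 0, "wy": 0, "wz": -0.0016, "claw": -1}
  ]
}}

```text
time_s: 9.77
tool_pos: [0.6, 0.1824, 0.1589]
tcp_rot: [-0.356, -3.12, 0.0]
ft_force: [0.6, -0.4, -1.8]
width: 0.0331
finger_force: 30.1
```

{"op": "carry_out", "data": {
  "targets": [
    {"tx": 0, "ty": 0, "tz": 0, "wx": 0, "wy": 0, "wz": 0, "claw": -1},
    {"tx": 0, "ty": 0, "tz": 0, "wx": 0, "wy": 0, "wz": 0, "claw": -1},
    {"tx": 0, "ty": 0, "tz": 0, "wx": 0, "wy": 0, "wz": 0, "claw": -1},
    {"tx": 0, "ty": 0, "tz": 0, "wx": 0, "wy": 0, "wz": 0, "claw": -1},
    {"tx": 0, "ty": 0, "tz": 0, "wx": 0, "wy": 0, "wz": 0, "claw": -1},
    {"tx": 0, "ty": 0, "tz": 0, "wx": 0, "wy": 0, "wz": 0, "claw": -1},
    {"tx": 0, "ty": 0, "tz": 0, "wx": 0, "wy": 0, "wz": 0, "claw": -1},
    {"tx": 0, "ty": 0, "tz": 0, "wx": 0, "wy": 0, "wz": 0, "claw": -1},
    {"tx": 0, "ty": 0, "tz": 0, "wx": 0, "wy": 0, "wz": 0, "claw": -1},
    {"tx": 0, "ty": 0, "tz": 0, "wx": 0, "wy": 0, "wz": 0, "claw": -1}
  ]
}}

```text
time_s: 10.6
tool_pos: [0.5999, 0.1795, 0.16]
tcp_rot: [0.362, 3.121, -0.0]
ft_force: [-0.5, -0.5, -0.8]
width: 0.0332
finger_force: 30.1
```

```bash
python3 plan.py new:3:.16 new:3:.041;python3 - <<'E'
from caps import *
from plan import well
im=snapshot("wrist").copy()
for i in range(4):
    w,t=well("new",i)
    for z,r in((.025,.024),)+(((.13,.017),) if i==3 else ()):
      for a in np.linspace(0,6.28,40):
        u=proj("wrist",[w[0]+r*np.cos(a),w[1]+r*np.sin(a),z]);cv2.circle(im,tuple(int(round(v)) for v in u),1,(255,0,255),-1)
cv2.imwrite("pics/w3.png",im[:,:,::-1])
E
```

```text
t 10.6 tcp [0.5999 0.1795 0.16  ] yaw 2.9107 tilt [-0.e+00 -1.e-04 -1.e+00] w 0.0332 q [ 0.16  0.44  0.06  1.19 -0.    0.39] ff 30.1 [-0.5 -0.5 -0.8]
new:3:.16 target [0.603  0.1784 0.16  ] shift units [-0.0111 -0.0012 -0.0001] turn [-0.  0.  0.]
new:3:.041 target [0.603  0.1784 0.041 ] shift units [-0.     -0.      0.3967] turn [ 0. -0.  0.]
```

View pics/w3.png

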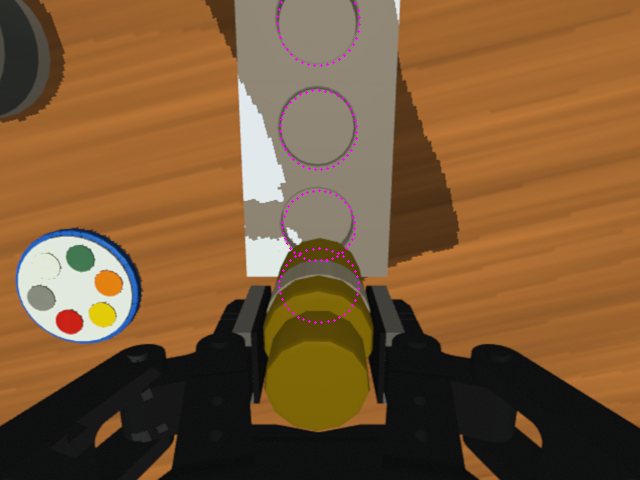

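The projected wells sit about 3 px (~2 mm) too far, so I'll set the new rack x to 0.511 and lower yellow into the far well.

```bash
sed -i 's/new=(.5125/new=(.511/' plan.py; python3 plan.py new:3:.16 new:3:.041
```

```text
t 10.7 tcp [0.5999 0.1796 0.16  ] yaw 2.9108 tilt [ 1.e-04 -1.e-04 -1.e+00] w 0.0329 q [ 0.16  0.44  0.06  1.19 -0.    0.39] ff 30.1 [-0.5  1.3 -1.3]
new:3:.16 target [0.6015 0.1784 0.16  ] shift units [-0.0061 -0.0025 -0.    ] turn [-0.      0.0001  0.0001]
new:3:.041 target [0.6015 0.1784 0.041 ] shift units [-0.     -0.      0.3967] turn [ 0. -0.  0.]
```

{"op": "carry_out", "data": {
  "targets": [
    {"tx": -0.006, "ty": 0, "tz": 0.02, "wx": 0, "wy": 0, "wz": 0, "claw": -1},
    {"tx": 0, "ty": 0, "tz": 0.05, "wx": 0, "wy": 0, "wz": 0, "claw": -1},
    {"tx": 0, "ty": 0, "tz": 0.065, "wx": 0, "wy": 0, "wz": 0, "claw": -1},
    {"tx": 0, "ty": 0, "tz": 0.065, "wx": 0, "wy": 0, "wz": 0, "claw": -1},
    {"tx": 0, "ty": 0, "tz": 0.065, "wx": 0, "wy": 0, "wz": 0, "claw": -1},
    {"tx": 0, "ty": 0, "tz": 0.055, "wx": 0, "wy": 0, "wz": 0, "claw": -1},
    {"tx": 0, "ty": 0, "tz": 0.04, "wx": 0, "wy": 0, "wz": 0, "claw": -1},
    {"tx": 0, "ty": 0, "tz": 0.03, "wx": 0, "wy": 0, "wz": 0, "claw": -1},
    {"tx": 0, "ty": 0, "tz": 0, "wx": 0, "wy": 0, "wz": 0, "claw": -1},
    {"tx": 0, "ty": 0, "tz": 0, "wx": 0, "wy": 0, "wz": 0, "claw": -1}
  ]
}}

```text
time_s: 11.48
tool_pos: [0.6016, 0.1791, 0.0426]
tcp_rot: [-0.362, -3.12, 0.001]
ft_force: [0.2, -0.2, 0.1]
width: 0.0331
finger_force: 30.0
```

```bash
python3 plan.py new:3:.041 new:3:.16 old:1:.16
```

```text
t 11.5 tcp [0.6016 0.1791 0.0426] yaw 2.9109 tilt [-4.e-04 -4.e-04 -1.e+00] w 0.0331 q [ 0.16  0.53 -0.11  0.94 -0.    0.39] ff 30.0 [ 0.2 -0.2  0.1]
new:3:.041 target [0.6015 0.1784 0.041 ] shift units [-0.0003 -0.0024  0.0053] turn [-0.0003 -0.0002  0.0002]
new:3:.16 target [0.6015 0.1784 0.16  ] shift units [-0.      0.     -0.3967] turn [0. 0. 0.]
old:1:.16 target [ 0.5235 -0.1885  0.16  ] shift units [-0.0268 -1.2499 -0.    ] turn [0.     0.     0.0159]
```

{"op": "carry_out", "data": {
  "targets": [
    {"tx": 0, "ty": 0, "tz": 0.004, "wx": 0, "wy": 0, "wz": 0, "claw": -1},
    {"tx": 0, "ty": 0, "tz": 0.003, "wx": 0, "wy": 0, "wz": 0, "claw": -1},
    {"tx": 0, "ty": 0, "tz": 0, "wx": 0, "wy": 0, "wz": 0, "claw": -1},
    {"tx": 0, "ty": 0, "tz": 0, "wx": 0, "wy": 0, "wz": 0, "claw": -1},
    {"tx": 0, "ty": 0, "tz": 0, "wx": 0, "wy": 0, "wz": 0, "claw": 1},
    {"tx": 0, "ty": 0, "tz": 0, "wx": 0, "wy": 0, "wz": 0, "claw": 1},
    {"tx": 0, "ty": 0, "tz": 0, "wx": 0, "wy": 0, "wz": 0, "claw": 1},
    {"tx": 0, "ty": 0, "tz": 0, "wx": 0, "wy": 0, "wz": 0, "claw": 1},
    {"tx": 0, "ty": 0, "tz": 0, "wx": 0, "wy": 0, "wz": 0, "claw": 1},
    {"tx": 0, "ty": 0, "tz": 0, "wx": 0, "wy": 0, "wz": 0, "claw": 1}
  ]
}}

```text
time_s: 12.32
tool_pos: [0.6017, 0.1792, 0.041]
tcp_rot: [0.362, 3.121, -0.0]
ft_force: [-0.2, 0.6, -0.2]
width: 0.0855
finger_force: 0.0
```

```bash
python3 plan.py new:3:.16 old:1:.16
```

```text
t 12.3 tcp [0.6017 0.1792 0.041 ] yaw 2.9107 tilt [ 2.e-04 -1.e-04 -1.e+00] w 0.0855 q [ 0.16  0.53 -0.11  0.93 -0.    0.39] ff 0.0 [-0.2  0.6 -0.2]
new:3:.16 target [0.6015 0.1784 0.16  ] shift units [-0.     -0.0026 -0.3968] turn [-0.      0.0001  0.0001]
old:1:.16 target [ 0.5235 -0.1885  0.16  ] shift units [-0.0268 -1.2499 -0.    ] turn [ 0.     -0.      0.0159]
```

{"op": "carry_out", "data": {
  "targets": [
    {"tx": 0, "ty": 0, "tz": -0.02, "wx": 0, "wy": 0, "wz": 0, "claw": 1},
    {"tx": 0, "ty": 0, "tz": -0.04, "wx": 0, "wy": 0, "wz": 0, "claw": 1},
    {"tx": 0, "ty": 0, "tz": -0.06, "wx": 0, "wy": 0, "wz": 0, "claw": 1},
    {"tx": 0, "ty": 0, "tz": -0.07, "wx": 0, "wy": 0, "wz": 0, "claw": 1},
    {"tx": 0, "ty": 0, "tz": -0.07, "wx": 0, "wy": 0, "wz": 0, "claw": 1},
    {"tx": 0, "ty": 0, "tz": -0.06, "wx": 0, "wy": 0, "wz": 0, "claw": 1},
    {"tx": 0, "ty": 0, "tz": -0.05, "wx": 0, "wy": 0, "wz": 0, "claw": 1},
    {"tx": 0, "ty": 0, "tz": -0.03, "wx": 0, "wy": 0, "wz": 0, "claw": 1},
    {"tx": -0.001, "ty": -0.06, "tz": 0, "wx": 0, "wy": 0, "wz": 0, "claw": 1},
    {"tx": -0.002, "ty": -0.1, "tz": 0, "wx": 0, "wy": 0, "wz": 0, "claw": 1}
  ]
}}

```text
time_s: 13.15
tool_pos: [0.5924, 0.134, 0.1618]
tcp_rot: [0.356, 3.119, 0.002]
ft_force: [-0.4, -0.2, -0.6]
width: 0.0853
finger_force: 0.0
```

{"op": "carry_out", "data": {
  "targets": [
    {"tx": -0.0027, "ty": -0.125, "tz": 0, "wx": 0, "wy": 0, "wz": 0.0016, "claw": 1},
    {"tx": -0.0027, "ty": -0.125, "tz": 0, "wx": 0, "wy": 0, "wz": 0.0016, "claw": 1},
    {"tx": -0.0027, "ty": -0.125, "tz": 0, "wx": 0, "wy": 0, "wz": 0.0016, "claw": 1},
    {"tx": -0.0027, "ty": -0.125, "tz": 0, "wx": 0, "wy": 0, "wz": 0.0016, "claw": 1},
    {"tx": -0.0027, "ty": -0.125, "tz": 0, "wx": 0, "wy": 0, "wz": 0.0016, "claw": 1},
    {"tx": -0.0027, "ty": -0.125, "tz": 0, "wx": 0, "wy": 0, "wz": 0.0016, "claw": 1},
    {"tx": -0.0027, "ty": -0.125, "tz": 0, "wx": 0, "wy": 0, "wz": 0.0016, "claw": 1},
    {"tx": -0.0027, "ty": -0.125, "tz": 0, "wx": 0, "wy": 0, "wz": 0.0016, "claw": 1},
    {"tx": -0.0013, "ty": -0.06, "tz": 0, "wx": 0, "wy": 0, "wz": 0.0016, "claw": 1},
    {"tx": -0.001, "ty": -0.03, "tz": 0, "wx": 0, "wy": 0, "wz": 0.0016, "claw": 1}
  ]
}}

```text
time_s: 13.98
tool_pos: [0.5198, -0.1899, 0.1609]
tcp_rot: [-0.407, -3.115, 0.001]
ft_force: [-0.4, -1.1, 1.3]
width: 0.0855
finger_force: 0.0
```

{"op": "carry_out", "data": {
  "targets": [
    {"tx": 0, "ty": 0, "tz": 0, "wx": 0, "wy": 0, "wz": 0, "claw": 1},
    {"tx": 0, "ty": 0, "tz": 0, "wx": 0, "wy": 0, "wz": 0, "claw": 1},
    {"tx": 0, "ty": 0, "tz": 0, "wx": 0, "wy": 0, "wz": 0, "claw": 1},
    {"tx": 0, "ty": 0, "tz": 0, "wx": 0, "wy": 0, "wz": 0, "claw": 1},
    {"tx": 0, "ty": 0, "tz": 0, "wx": 0, "wy": 0, "wz": 0, "claw": 1},
    {"tx": 0, "ty": 0, "tz": 0, "wx": 0, "wy": 0, "wz": 0, "claw": 1},
    {"tx": 0, "ty": 0, "tz": 0, "wx": 0, "wy": 0, "wz": 0, "claw": 1},
    {"tx": 0, "ty": 0, "tz": 0, "wx": 0, "wy": 0, "wz": 0, "claw": 1},
    {"tx": 0, "ty": 0, "tz": 0, "wx": 0, "wy": 0, "wz": 0, "claw": 1},
    {"tx": 0, "ty": 0, "tz": 0, "wx": 0, "wy": 0, "wz": 0, "claw": 1}
  ]
}}

```text
time_s: 14.82
tool_pos: [0.5206, -0.187, 0.1609]
tcp_rot: [0.401, 3.116, -0.0]
ft_force: [0.5, -0.2, 0.1]
width: 0.0855
finger_force: 0.0
```

```bash
python3 plan.py old:1:.16 old:1:.04; python3 - <<'E'
from h import *
a=snapshot("side")[150:400,180:480];cv2.imwrite("pics/s2.png",cv2.resize(a,None,fx=2,fy=2)[:,:,::-1])
E
```

```text
t 14.8 tcp [ 0.5206 -0.187   0.1609] yaw 2.8857 tilt [ 0.e+00 -1.e-04 -1.e+00] w 0.0855 q [-0.49  0.3  -0.15  1.12 -0.   -0.23] ff 0.0 [ 0.5 -0.2  0.1]
old:1:.16 target [ 0.5235 -0.1885  0.16  ] shift units [-0.0106 -0.0023  0.003 ] turn [-0.      0.      0.0001]
old:1:.04 target [ 0.5235 -0.1885  0.04  ] shift units [-0.   0.   0.4] turn [-0. -0. -0.]
```

View pics/s2.png

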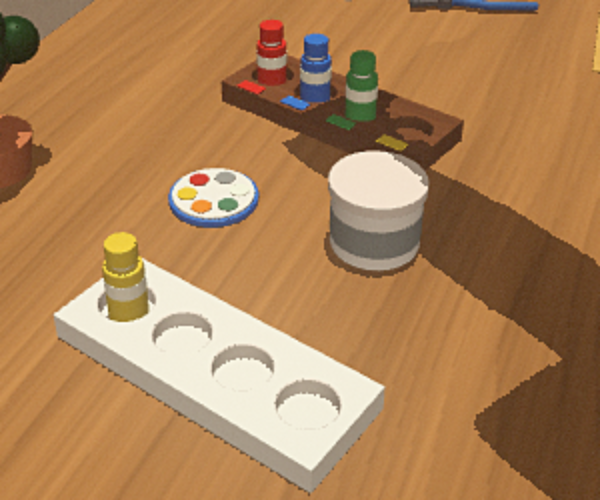

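Yellow stands seated in the far well (crop 125,280). The palette and tub look unmoved. Green is next.

{"op": "carry_out", "data": {
  "targets": [
    {"tx": -0.0106, "ty": -0.0023, "tz": 0.003, "wx": 0, "wy": 0, "wz": 0, "claw": 1},
    {"tx": 0, "ty": 0, "tz": 0.03, "wx": 0, "wy": 0, "wz": 0, "claw": 1},
    {"tx": 0, "ty": 0, "tz": 0.06, "wx": 0, "wy": 0, "wz": 0, "claw": 1},
    {"tx": 0, "ty": 0, "tz": 0.07, "wx": 0, "wy": 0, "wz": 0, "claw": 1},
    {"tx": 0, "ty": 0, "tz": 0.07, "wx": 0, "wy": 0, "wz": 0, "claw": 1},
    {"tx": 0, "ty": 0, "tz": 0.06, "wx": 0, "wy": 0, "wz": 0, "claw": 1},
    {"tx": 0, "ty": 0, "tz": 0.05, "wx": 0, "wy": 0, "wz": 0, "claw": 1},
    {"tx": 0, "ty": 0, "tz": 0.04, "wx": 0, "wy": 0, "wz": 0, "claw": 1},
    {"tx": 0, "ty": 0, "tz": 0.02, "wx": 0, "wy": 0, "wz": 0, "claw": 1},
    {"tx": 0, "ty": 0, "tz": 0, "wx": 0, "wy": 0, "wz": 0, "claw": 1}
  ]
}}

```text
time_s: 15.7
tool_pos: [0.5222, -0.1879, 0.038]
tcp_rot: [-0.401, -3.113, -0.002]
ft_force: [-0.6, 0.3, 0.1]
width: 0.0856
finger_force: 0.0
```

{"op": "carry_out", "data": {
  "targets": [
    {"tx": 0, "ty": 0, "tz": 0, "wx": 0, "wy": 0, "wz": 0, "claw": -1},
    {"tx": 0, "ty": 0, "tz": 0, "wx": 0, "wy": 0, "wz": 0, "claw": -1},
    {"tx": 0, "ty": 0, "tz": 0, "wx": 0, "wy": 0, "wz": 0, "claw": -1},
    {"tx": 0, "ty": 0, "tz": 0, "wx": 0, "wy": 0, "wz": 0, "claw": -1},
    {"tx": 0, "ty": 0, "tz": 0, "wx": 0, "wy": 0, "wz": 0, "claw": -1},
    {"tx": 0, "ty": 0, "tz": 0, "wx": 0, "wy": 0, "wz": 0, "claw": -1},
    {"tx": 0, "ty": 0, "tz": 0, "wx": 0, "wy": 0, "wz": 0, "claw": -1},
    {"tx": 0, "ty": 0, "tz": 0, "wx": 0, "wy": 0, "wz": 0, "claw": -1},
    {"tx": 0, "ty": 0, "tz": 0, "wx": 0, "wy": 0, "wz": 0, "claw": -1},
    {"tx": 0, "ty": 0, "tz": 0, "wx": 0, "wy": 0, "wz": 0, "claw": -1}
  ],
  "force": 30
}}

```text
time_s: 16.53
tool_pos: [0.5241, -0.1888, 0.0409]
tcp_rot: [0.401, 3.114, -0.001]
ft_force: [0.0, 1.5, 5.2]
width: 0.0332
finger_force: 29.8
```

```bash
python3 plan.py old:1:.16 new:2:.16 new:2:.041
```

```text
t 16.5 tcp [ 0.5241 -0.1888  0.0409] yaw 2.8857 tilt [ 1.5e-03 -8.0e-04 -1.0e+00] w 0.0332 q [-0.49  0.41 -0.31  0.85  0.   -0.23] ff 29.8 [0.  1.5 5.2]
old:1:.16 target [ 0.5235 -0.1885  0.16  ] shift units [ 0.0016  0.0004 -0.3971] turn [-0.0002  0.0011  0.0001]
new:2:.16 target [0.5412 0.1926 0.16  ] shift units [ 0.2647  1.2437 -0.    ] turn [ 0.      0.     -0.0159]
new:2:.041 target [0.5412 0.1926 0.041 ] shift units [-0.     -0.      0.3967] turn [ 0. -0.  0.]
```

{"op": "carry_out", "data": {
  "targets": [
    {"tx": 0, "ty": 0, "tz": -0.02, "wx": 0, "wy": 0, "wz": 0, "claw": -1},
    {"tx": 0, "ty": 0, "tz": -0.04, "wx": 0, "wy": 0, "wz": 0, "claw": -1},
    {"tx": 0, "ty": 0, "tz": -0.06, "wx": 0, "wy": 0, "wz": 0, "claw": -1},
    {"tx": 0, "ty": 0, "tz": -0.07, "wx": 0, "wy": 0, "wz": 0, "claw": -1},
    {"tx": 0, "ty": 0, "tz": -0.07, "wx": 0, "wy": 0, "wz": 0, "claw": -1},
    {"tx": 0, "ty": 0, "tz": -0.06, "wx": 0, "wy": 0, "wz": 0, "claw": -1},
    {"tx": 0, "ty": 0, "tz": -0.05, "wx": 0, "wy": 0, "wz": 0, "claw": -1},
    {"tx": 0, "ty": 0, "tz": -0.03, "wx": 0, "wy": 0, "wz": 0, "claw": -1},
    {"tx": 0.0128, "ty": 0.06, "tz": 0, "wx": 0, "wy": 0, "wz": 0, "claw": -1},
    {"tx": 0.0213, "ty": 0.1, "tz": 0, "wx": 0, "wy": 0, "wz": 0, "claw": -1}
  ]
}}

```text
time_s: 17.37
tool_pos: [0.5263, -0.1415, 0.1605]
tcp_rot: [0.407, 3.113, -0.002]
ft_force: [-0.1, 0.2, -0.8]
width: 0.0329
finger_force: 30.0
```

{"op": "carry_out", "data": {
  "targets": [
    {"tx": 0.0266, "ty": 0.125, "tz": 0, "wx": 0, "wy": 0, "wz": -0.0016, "claw": -1},
    {"tx": 0.0266, "ty": 0.125, "tz": 0, "wx": 0, "wy": 0, "wz": -0.0016, "claw": -1},
    {"tx": 0.0266, "ty": 0.125, "tz": 0, "wx": 0, "wy": 0, "wz": -0.0016, "claw": -1},
    {"tx": 0.0266, "ty": 0.125, "tz": 0, "wx": 0, "wy": 0, "wz": -0.0016, "claw": -1},
    {"tx": 0.0266, "ty": 0.125, "tz": 0, "wx": 0, "wy": 0, "wz": -0.0016, "claw": -1},
    {"tx": 0.0266, "ty": 0.125, "tz": 0, "wx": 0, "wy": 0, "wz": -0.0016, "claw": -1},
    {"tx": 0.0266, "ty": 0.125, "tz": 0, "wx": 0, "wy": 0, "wz": -0.0016, "claw": -1},
    {"tx": 0.0266, "ty": 0.125, "tz": 0, "wx": 0, "wy": 0, "wz": -0.0016, "claw": -1},
    {"tx": 0.0128, "ty": 0.06, "tz": 0, "wx": 0, "wy": 0, "wz": -0.0016, "claw": -1},
    {"tx": 0.005, "ty": 0.024, "tz": 0, "wx": 0, "wy": 0, "wz": -0.0016, "claw": -1}
  ]
}}

```text
time_s: 18.2
tool_pos: [0.5371, 0.1958, 0.1593]
tcp_rot: [-0.355, -3.12, -0.0]
ft_force: [0.0, -0.9, -0.9]
width: 0.0329
finger_force: 30.0
```

{"op": "carry_out", "data": {
  "targets": [
    {"tx": 0, "ty": 0, "tz": 0, "wx": 0, "wy": 0, "wz": 0, "claw": -1},
    {"tx": 0, "ty": 0, "tz": 0, "wx": 0, "wy": 0, "wz": 0, "claw": -1},
    {"tx": 0, "ty": 0, "tz": 0, "wx": 0, "wy": 0, "wz": 0, "claw": -1},
    {"tx": 0, "ty": 0, "tz": 0, "wx": 0, "wy": 0, "wz": 0, "claw": -1},
    {"tx": 0, "ty": 0, "tz": 0, "wx": 0, "wy": 0, "wz": 0, "claw": -1},
    {"tx": 0, "ty": 0, "tz": 0, "wx": 0, "wy": 0, "wz": 0, "claw": -1},
    {"tx": 0, "ty": 0, "tz": 0, "wx": 0, "wy": 0, "wz": 0, "claw": -1},
    {"tx": 0, "ty": 0, "tz": 0, "wx": 0, "wy": 0, "wz": 0, "claw": -1},
    {"tx": 0, "ty": 0, "tz": 0, "wx": 0, "wy": 0, "wz": 0, "claw": -1},
    {"tx": 0, "ty": 0, "tz": 0, "wx": 0, "wy": 0, "wz": 0, "claw": -1}
  ]
}}

```text
time_s: 19.03
tool_pos: [0.538, 0.1927, 0.16]
tcp_rot: [0.362, 3.121, -0.0]
ft_force: [-0.5, 0.2, -0.3]
width: 0.0333
finger_force: 30.0
```

```bash
python3 plan.py new:2:.16 new:2:.041
```

```text
t 19.0 tcp [0.538  0.1927 0.16  ] yaw 2.9106 tilt [ 1.e-04 -1.e-04 -1.e+00] w 0.0333 q [ 0.2   0.34 -0.1   1.14 -0.    0.43] ff 30.0 [-0.5  0.2 -0.3]
new:2:.16 target [0.5412 0.1926 0.16  ] shift units [-0.0105  0.0022 -0.0001] turn [-0.      0.0001  0.    ]
new:2:.041 target [0.5412 0.1926 0.041 ] shift units [-0.      0.      0.3967] turn [-0. -0. -0.]
```

{"op": "carry_out", "data": {
  "targets": [
    {"tx": -0.0105, "ty": 0.0022, "tz": 0, "wx": 0, "wy": 0, "wz": 0, "claw": -1},
    {"tx": 0, "ty": 0, "tz": 0.05, "wx": 0, "wy": 0, "wz": 0, "claw": -1},
    {"tx": 0, "ty": 0, "tz": 0.065, "wx": 0, "wy": 0, "wz": 0, "claw": -1},
    {"tx": 0, "ty": 0, "tz": 0.065, "wx": 0, "wy": 0, "wz": 0, "claw": -1},
    {"tx": 0, "ty": 0, "tz": 0.065, "wx": 0, "wy": 0, "wz": 0, "claw": -1},
    {"tx": 0, "ty": 0, "tz": 0.06, "wx": 0, "wy": 0, "wz": 0, "claw": -1},
    {"tx": 0, "ty": 0, "tz": 0.05, "wx": 0, "wy": 0, "wz": 0, "claw": -1},
    {"tx": 0, "ty": 0, "tz": 0.035, "wx": 0, "wy": 0, "wz": 0, "claw": -1},
    {"tx": 0, "ty": 0, "tz": 0, "wx": 0, "wy": 0, "wz": 0, "claw": -1},
    {"tx": 0, "ty": 0, "tz": 0, "wx": 0, "wy": 0, "wz": 0, "claw": -1}
  ]
}}

```text
time_s: 19.87
tool_pos: [0.5411, 0.1927, 0.0427]
tcp_rot: [-0.362, -3.12, 0.001]
ft_force: [-0.4, 0.7, -0.5]
width: 0.0328
finger_force: 30.5
```

{"op": "carry_out", "data": {
  "targets": [
    {"tx": 0, "ty": 0, "tz": 0.004, "wx": 0, "wy": 0, "wz": 0, "claw": -1},
    {"tx": 0, "ty": 0, "tz": 0.003, "wx": 0, "wy": 0, "wz": 0, "claw": -1},
    {"tx": 0, "ty": 0, "tz": 0, "wx": 0, "wy": 0, "wz": 0, "claw": -1},
    {"tx": 0, "ty": 0, "tz": 0, "wx": 0, "wy": 0, "wz": 0, "claw": -1},
    {"tx": 0, "ty": 0, "tz": 0, "wx": 0, "wy": 0, "wz": 0, "claw": 1},
    {"tx": 0, "ty": 0, "tz": 0, "wx": 0, "wy": 0, "wz": 0, "claw": 1},
    {"tx": 0, "ty": 0, "tz": 0, "wx": 0, "wy": 0, "wz": 0, "claw": 1},
    {"tx": 0, "ty": 0, "tz": 0, "wx": 0, "wy": 0, "wz": 0, "claw": 1},
    {"tx": 0, "ty": 0, "tz": 0, "wx": 0, "wy": 0, "wz": 0, "claw": 1},
    {"tx": 0, "ty": 0, "tz": 0, "wx": 0, "wy": 0, "wz": 0, "claw": 1}
  ]
}}

```text
time_s: 20.7
tool_pos: [0.5412, 0.1926, 0.0409]
tcp_rot: [0.362, 3.121, -0.0]
ft_force: [-0.0, -0.7, 0.2]
width: 0.0854
finger_force: 0.0
```

```bash
python3 plan.py new:2:.16 old:2:.16
```

```text
t 20.7 tcp [0.5412 0.1926 0.0409] yaw 2.9107 tilt [ 1.e-04 -1.e-04 -1.e+00] w 0.0854 q [ 0.2   0.44 -0.26  0.87 -0.    0.43] ff 0.0 [-0.  -0.7  0.2]
new:2:.16 target [0.5412 0.1926 0.16  ] shift units [-1.000e-04 -2.000e-04 -3.969e-01] turn [-0.      0.0001  0.0001]
old:2:.16 target [ 0.5835 -0.2041  0.16  ] shift units [-0.4401 -1.2551 -0.    ] turn [0.     0.     0.0159]
```

{"op": "carry_out", "data": {
  "targets": [
    {"tx": 0, "ty": 0, "tz": -0.02, "wx": 0, "wy": 0, "wz": 0, "claw": 1},
    {"tx": 0, "ty": 0, "tz": -0.04, "wx": 0, "wy": 0, "wz": 0, "claw": 1},
    {"tx": 0, "ty": 0, "tz": -0.06, "wx": 0, "wy": 0, "wz": 0, "claw": 1},
    {"tx": 0, "ty": 0, "tz": -0.07, "wx": 0, "wy": 0, "wz": 0, "claw": 1},
    {"tx": 0, "ty": 0, "tz": -0.07, "wx": 0, "wy": 0, "wz": 0, "claw": 1},
    {"tx": 0, "ty": 0, "tz": -0.06, "wx": 0, "wy": 0, "wz": 0, "claw": 1},
    {"tx": 0, "ty": 0, "tz": -0.05, "wx": 0, "wy": 0, "wz": 0, "claw": 1},
    {"tx": 0, "ty": 0, "tz": -0.03, "wx": 0, "wy": 0, "wz": 0, "claw": 1},
    {"tx": -0.021, "ty": -0.06, "tz": 0, "wx": 0, "wy": 0, "wz": 0, "claw": 1},
    {"tx": -0.035, "ty": -0.1, "tz": 0, "wx": 0, "wy": 0, "wz": 0, "claw": 1}
  ]
}}

```text
time_s: 21.53
tool_pos: [0.5468, 0.1438, 0.1619]
tcp_rot: [0.355, 3.12, 0.002]
ft_force: [0.3, -1.1, -0.2]
width: 0.0854
finger_force: 0.0
```

{"op": "carry_out", "data": {
  "targets": [
    {"tx": -0.0438, "ty": -0.125, "tz": 0, "wx": 0, "wy": 0, "wz": 0.0016, "claw": 1},
    {"tx": -0.0438, "ty": -0.125, "tz": 0, "wx": 0, "wy": 0, "wz": 0.0016, "claw": 1},
    {"tx": -0.0438, "ty": -0.125, "tz": 0, "wx": 0, "wy": 0, "wz": 0.0016, "claw": 1},
    {"tx": -0.0438, "ty": -0.125, "tz": 0, "wx": 0, "wy": 0, "wz": 0.0016, "claw": 1},
    {"tx": -0.0438, "ty": -0.125, "tz": 0, "wx": 0, "wy": 0, "wz": 0.0016, "claw": 1},
    {"tx": -0.0438, "ty": -0.125, "tz": 0, "wx": 0, "wy": 0, "wz": 0.0016, "claw": 1},
    {"tx": -0.0438, "ty": -0.125, "tz": 0, "wx": 0, "wy": 0, "wz": 0.0016, "claw": 1},
    {"tx": -0.0438, "ty": -0.125, "tz": 0, "wx": 0, "wy": 0, "wz": 0.0016, "claw": 1},
    {"tx": -0.021, "ty": -0.06, "tz": 0, "wx": 0, "wy": 0, "wz": 0.0016, "claw": 1},
    {"tx": -0.0123, "ty": -0.035, "tz": 0, "wx": 0, "wy": 0, "wz": 0.0016, "claw": 1}
  ]
}}

```text
time_s: 22.37
tool_pos: [0.5798, -0.2076, 0.1605]
tcp_rot: [-0.407, -3.115, 0.001]
ft_force: [-0.0, -0.1, -0.7]
width: 0.0852
finger_force: 0.0
```

{"op": "carry_out", "data": {
  "targets": [
    {"tx": 0, "ty": 0, "tz": 0, "wx": 0, "wy": 0, "wz": 0, "claw": 1},
    {"tx": 0, "ty": 0, "tz": 0, "wx": 0, "wy": 0, "wz": 0, "claw": 1},
    {"tx": 0, "ty": 0, "tz": 0, "wx": 0, "wy": 0, "wz": 0, "claw": 1},
    {"tx": 0, "ty": 0, "tz": 0, "wx": 0, "wy": 0, "wz": 0, "claw": 1},
    {"tx": 0, "ty": 0, "tz": 0, "wx": 0, "wy": 0, "wz": 0, "claw": 1},
    {"tx": 0, "ty": 0, "tz": 0, "wx": 0, "wy": 0, "wz": 0, "claw": 1},
    {"tx": 0, "ty": 0, "tz": 0, "wx": 0, "wy": 0, "wz": 0, "claw": 1},
    {"tx": 0, "ty": 0, "tz": 0, "wx": 0, "wy": 0, "wz": 0, "claw": 1},
    {"tx": 0, "ty": 0, "tz": 0, "wx": 0, "wy": 0, "wz": 0, "claw": 1},
    {"tx": 0, "ty": 0, "tz": 0, "wx": 0, "wy": 0, "wz": 0, "claw": 1}
  ]
}}

```text
time_s: 23.2
tool_pos: [0.58, -0.2043, 0.1609]
tcp_rot: [0.401, 3.116, -0.0]
ft_force: [0.6, -0.5, 0.4]
width: 0.0854
finger_force: 0.0
```

```bash
python3 plan.py old:2:.16 old:2:.04; python3 - <<'E'
from h import *
a=snapshot("side")[150:400,180:480];cv2.imwrite("pics/s3.png",cv2.resize(a,None,fx=2,fy=2)[:,:,::-1])
E
```

```text
t 23.2 tcp [ 0.58   -0.2043  0.1609] yaw 2.8857 tilt [ 1.e-04 -1.e-04 -1.e+00] w 0.0854 q [-0.47  0.42  0.02  1.18 -0.   -0.21] ff 0.0 [ 0.6 -0.5  0.4]
old:2:.16 target [ 0.5835 -0.2041  0.16  ] shift units [-0.011   0.0034  0.0031] turn [-0.0001  0.0001  0.0001]
old:2:.04 target [ 0.5835 -0.2041  0.04  ] shift units [ 0.  -0.   0.4] turn [ 0.  0. -0.]
```

View pics/s3.png

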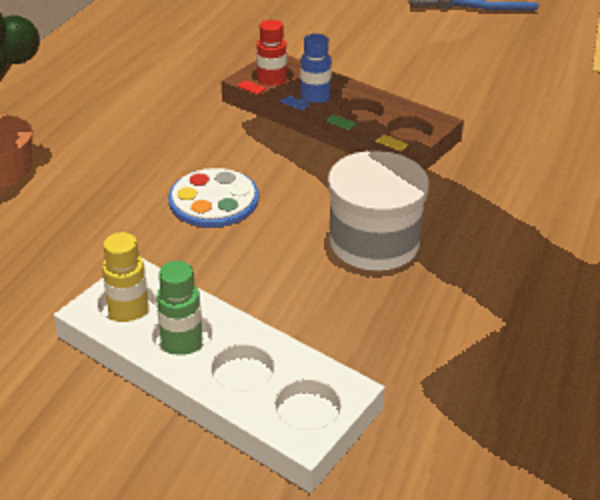

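Yellow (125,280) and green (180,310) are both seated. Now blue.

{"op": "carry_out", "data": {
  "targets": [
    {"tx": -0.011, "ty": 0.0034, "tz": 0.003, "wx": 0, "wy": 0, "wz": 0, "claw": 1},
    {"tx": 0, "ty": 0, "tz": 0.03, "wx": 0, "wy": 0, "wz": 0, "claw": 1},
    {"tx": 0, "ty": 0, "tz": 0.06, "wx": 0, "wy": 0, "wz": 0, "claw": 1},
    {"tx": 0, "ty": 0, "tz": 0.07, "wx": 0, "wy": 0, "wz": 0, "claw": 1},
    {"tx": 0, "ty": 0, "tz": 0.07, "wx": 0, "wy": 0, "wz": 0, "claw": 1},
    {"tx": 0, "ty": 0, "tz": 0.06, "wx": 0, "wy": 0, "wz": 0, "claw": 1},
    {"tx": 0, "ty": 0, "tz": 0.05, "wx": 0, "wy": 0, "wz": 0, "claw": 1},
    {"tx": 0, "ty": 0, "tz": 0.04, "wx": 0, "wy": 0, "wz": 0, "claw": 1},
    {"tx": 0, "ty": 0, "tz": 0.02, "wx": 0, "wy": 0, "wz": 0, "claw": 1},
    {"tx": 0, "ty": 0, "tz": 0, "wx": 0, "wy": 0, "wz": 0, "claw": 1}
  ]
}}

```text
time_s: 24.08
tool_pos: [0.5821, -0.2036, 0.0377]
tcp_rot: [-0.401, -3.112, -0.002]
ft_force: [-0.1, 0.3, 0.4]
width: 0.0855
finger_force: 0.0
```

{"op": "carry_out", "data": {
  "targets": [
    {"tx": 0, "ty": 0, "tz": 0, "wx": 0, "wy": 0, "wz": 0, "claw": -1},
    {"tx": 0, "ty": 0, "tz": 0, "wx": 0, "wy": 0, "wz": 0, "claw": -1},
    {"tx": 0, "ty": 0, "tz": 0, "wx": 0, "wy": 0, "wz": 0, "claw": -1},
    {"tx": 0, "ty": 0, "tz": 0, "wx": 0, "wy": 0, "wz": 0, "claw": -1},
    {"tx": 0, "ty": 0, "tz": 0, "wx": 0, "wy": 0, "wz": 0, "claw": -1},
    {"tx": 0, "ty": 0, "tz": 0, "wx": 0, "wy": 0, "wz": 0, "claw": -1},
    {"tx": 0, "ty": 0, "tz": 0, "wx": 0, "wy": 0, "wz": 0, "claw": -1},
    {"tx": 0, "ty": 0, "tz": 0, "wx": 0, "wy": 0, "wz": 0, "claw": -1},
    {"tx": 0, "ty": 0, "tz": 0, "wx": 0, "wy": 0, "wz": 0, "claw": -1},
    {"tx": 0, "ty": 0, "tz": 0, "wx": 0, "wy": 0, "wz": 0, "claw": -1}
  ],
  "force": 30
}}

```text
time_s: 24.92
tool_pos: [0.5841, -0.2046, 0.041]
tcp_rot: [0.401, 3.114, -0.001]
ft_force: [-0.7, -0.7, 5.5]
width: 0.0329
finger_force: 30.3
```

```bash
python3 plan.py old:2:.16 new:1:.16 new:1:.041
```

```text
t 24.9 tcp [ 0.5841 -0.2046  0.041 ] yaw 2.8856 tilt [ 0.0016 -0.001  -1.    ] w 0.0329 q [-0.47  0.51 -0.14  0.92 -0.   -0.21] ff 30.3 [-0.7 -0.7  5.5]
old:2:.16 target [ 0.5835 -0.2041  0.16  ] shift units [ 0.0017  0.0008 -0.3967] turn [-0.0003  0.0012 -0.    ]
new:1:.16 target [0.4808 0.2068 0.16  ] shift units [0.6779 1.2385 0.    ] turn [-0.     -0.     -0.0159]
new:1:.041 target [0.4808 0.2068 0.041 ] shift units [ 0.     -0.      0.3967] turn [0. 0. 0.]
```

{"op": "carry_out", "data": {
  "targets": [
    {"tx": 0, "ty": 0, "tz": -0.02, "wx": 0, "wy": 0, "wz": 0, "claw": -1},
    {"tx": 0, "ty": 0, "tz": -0.04, "wx": 0, "wy": 0, "wz": 0, "claw": -1},
    {"tx": 0, "ty": 0, "tz": -0.06, "wx": 0, "wy": 0, "wz": 0, "claw": -1},
    {"tx": 0, "ty": 0, "tz": -0.07, "wx": 0, "wy": 0, "wz": 0, "claw": -1},
    {"tx": 0, "ty": 0, "tz": -0.07, "wx": 0, "wy": 0, "wz": 0, "claw": -1},
    {"tx": 0, "ty": 0, "tz": -0.06, "wx": 0, "wy": 0, "wz": 0, "claw": -1},
    {"tx": 0, "ty": 0, "tz": -0.05, "wx": 0, "wy": 0, "wz": 0, "claw": -1},
    {"tx": 0, "ty": 0, "tz": -0.03, "wx": 0, "wy": 0, "wz": 0, "claw": -1},
    {"tx": 0.0288, "ty": 0.0526, "tz": 0, "wx": 0, "wy": 0, "wz": 0, "claw": -1},
    {"tx": 0.048, "ty": 0.0877, "tz": 0, "wx": 0, "wy": 0, "wz": 0, "claw": -1}
  ]
}}

```text
time_s: 25.75
tool_pos: [0.5727, -0.1597, 0.1602]
tcp_rot: [0.406, 3.113, -0.002]
ft_force: [0.4, 1.1, -0.6]
width: 0.0334
finger_force: 29.9
```

{"op": "carry_out", "data": {
  "targets": [
    {"tx": 0.0658, "ty": 0.1202, "tz": 0, "wx": 0, "wy": 0, "wz": -0.0016, "claw": -1},
    {"tx": 0.0658, "ty": 0.1202, "tz": 0, "wx": 0, "wy": 0, "wz": -0.0016, "claw": -1},
    {"tx": 0.0658, "ty": 0.1202, "tz": 0, "wx": 0, "wy": 0, "wz": -0.0016, "claw": -1},
    {"tx": 0.0658, "ty": 0.1202, "tz": 0, "wx": 0, "wy": 0, "wz": -0.0016, "claw": -1},
    {"tx": 0.0658, "ty": 0.1202, "tz": 0, "wx": 0, "wy": 0, "wz": -0.0016, "claw": -1},
    {"tx": 0.0658, "ty": 0.1202, "tz": 0, "wx": 0, "wy": 0, "wz": -0.0016, "claw": -1},
    {"tx": 0.0658, "ty": 0.1202, "tz": 0, "wx": 0, "wy": 0, "wz": -0.0016, "claw": -1},
    {"tx": 0.0658, "ty": 0.1202, "tz": 0, "wx": 0, "wy": 0, "wz": -0.0016, "claw": -1},
    {"tx": 0.048, "ty": 0.0877, "tz": 0, "wx": 0, "wy": 0, "wz": -0.0016, "claw": -1},
    {"tx": 0.0269, "ty": 0.0491, "tz": 0, "wx": 0, "wy": 0, "wz": -0.0016, "claw": -1}
  ]
}}

```text
time_s: 26.58
tool_pos: [0.475, 0.2089, 0.1596]
tcp_rot: [-0.356, -3.12, -0.001]
ft_force: [-0.4, -0.2, -0.4]
width: 0.0332
finger_force: 29.9
```

{"op": "carry_out", "data": {
  "targets": [
    {"tx": 0, "ty": 0, "tz": 0, "wx": 0, "wy": 0, "wz": 0, "claw": -1},
    {"tx": 0, "ty": 0, "tz": 0, "wx": 0, "wy": 0, "wz": 0, "claw": -1},
    {"tx": 0, "ty": 0, "tz": 0, "wx": 0, "wy": 0, "wz": 0, "claw": -1},
    {"tx": 0, "ty": 0, "tz": 0, "wx": 0, "wy": 0, "wz": 0, "claw": -1},
    {"tx": 0, "ty": 0, "tz": 0, "wx": 0, "wy": 0, "wz": 0, "claw": -1},
    {"tx": 0, "ty": 0, "tz": 0, "wx": 0, "wy": 0, "wz": 0, "claw": -1},
    {"tx": 0, "ty": 0, "tz": 0, "wx": 0, "wy": 0, "wz": 0, "claw": -1},
    {"tx": 0, "ty": 0, "tz": 0, "wx": 0, "wy": 0, "wz": 0, "claw": -1},
    {"tx": 0, "ty": 0, "tz": 0, "wx": 0, "wy": 0, "wz": 0, "claw": -1},
    {"tx": 0, "ty": 0, "tz": 0, "wx": 0, "wy": 0, "wz": 0, "claw": -1}
  ]
}}

```text
time_s: 27.42
tool_pos: [0.4771, 0.2057, 0.16]
tcp_rot: [0.362, 3.121, -0.0]
ft_force: [-0.3, -1.1, -0.8]
width: 0.0329
finger_force: 30.0
```

```bash
python3 plan.py new:1:.16 new:1:.041
```

```text
t 27.4 tcp [0.4771 0.2057 0.16  ] yaw 2.9104 tilt [ 1.e-04 -1.e-04 -1.e+00] w 0.0329 q [ 0.25  0.24 -0.23  1.1  -0.    0.48] ff 30.0 [-0.3 -1.1 -0.8]
new:1:.16 target [0.4808 0.2068 0.16  ] shift units [-0.0113  0.0066 -0.0001] turn [-0.      0.0001 -0.0001]
new:1:.041 target [0.4808 0.2068 0.041 ] shift units [ 0.     -0.      0.3967] turn [0. 0. 0.]
```

{"op": "carry_out", "data": {
  "targets": [
    {"tx": -0.0113, "ty": 0.0066, "tz": 0, "wx": 0, "wy": 0, "wz": 0, "claw": -1},
    {"tx": 0, "ty": 0, "tz": 0.05, "wx": 0, "wy": 0, "wz": 0, "claw": -1},
    {"tx": 0, "ty": 0, "tz": 0.065, "wx": 0, "wy": 0, "wz": 0, "claw": -1},
    {"tx": 0, "ty": 0, "tz": 0.065, "wx": 0, "wy": 0, "wz": 0, "claw": -1},
    {"tx": 0, "ty": 0, "tz": 0.065, "wx": 0, "wy": 0, "wz": 0, "claw": -1},
    {"tx": 0, "ty": 0, "tz": 0.06, "wx": 0, "wy": 0, "wz": 0, "claw": -1},
    {"tx": 0, "ty": 0, "tz": 0.05, "wx": 0, "wy": 0, "wz": 0, "claw": -1},
    {"tx": 0, "ty": 0, "tz": 0.035, "wx": 0, "wy": 0, "wz": 0, "claw": -1},
    {"tx": 0, "ty": 0, "tz": 0, "wx": 0, "wy": 0, "wz": 0, "claw": -1},
    {"tx": 0, "ty": 0, "tz": 0, "wx": 0, "wy": 0, "wz": 0, "claw": -1}
  ]
}}

```text
time_s: 28.25
tool_pos: [0.4807, 0.207, 0.0427]
tcp_rot: [-0.362, -3.12, 0.0]
ft_force: [-0.1, 0.5, -0.0]
width: 0.0332
finger_force: 30.2
```

{"op": "carry_out", "data": {
  "targets": [
    {"tx": 0, "ty": 0, "tz": 0.004, "wx": 0, "wy": 0, "wz": 0, "claw": -1},
    {"tx": 0, "ty": 0, "tz": 0.003, "wx": 0, "wy": 0, "wz": 0, "claw": -1},
    {"tx": 0, "ty": 0, "tz": 0, "wx": 0, "wy": 0, "wz": 0, "claw": -1},
    {"tx": 0, "ty": 0, "tz": 0, "wx": 0, "wy": 0, "wz": 0, "claw": -1},
    {"tx": 0, "ty": 0, "tz": 0, "wx": 0, "wy": 0, "wz": 0, "claw": 1},
    {"tx": 0, "ty": 0, "tz": 0, "wx": 0, "wy": 0, "wz": 0, "claw": 1},
    {"tx": 0, "ty": 0, "tz": 0, "wx": 0, "wy": 0, "wz": 0, "claw": 1},
    {"tx": 0, "ty": 0, "tz": 0, "wx": 0, "wy": 0, "wz": 0, "claw": 1},
    {"tx": 0, "ty": 0, "tz": 0, "wx": 0, "wy": 0, "wz": 0, "claw": 1},
    {"tx": 0, "ty": 0, "tz": 0, "wx": 0, "wy": 0, "wz": 0, "claw": 1}
  ]
}}

```text
time_s: 29.08
tool_pos: [0.4808, 0.207, 0.0409]
tcp_rot: [0.362, 3.121, -0.0]
ft_force: [0.4, -0.2, 0.1]
width: 0.0853
finger_force: 0.0
```

```bash
python3 plan.py new:1:.16 old:3:.16
```

```text
t 29.1 tcp [0.4808 0.207  0.0409] yaw 2.9107 tilt [ 1.e-04 -1.e-04 -1.e+00] w 0.0853 q [ 0.25  0.35 -0.4   0.82 -0.    0.48] ff 0.0 [ 0.4 -0.2  0.1]
new:1:.16 target [0.4808 0.2068 0.16  ] shift units [-3.000e-04 -5.000e-04 -3.971e-01] turn [-0.      0.0001  0.0001]
old:3:.16 target [ 0.6435 -0.2198  0.16  ] shift units [-0.8534 -1.2603  0.    ] turn [-0.     -0.      0.0159]
```

{"op": "carry_out", "data": {
  "targets": [
    {"tx": 0, "ty": 0, "tz": -0.02, "wx": 0, "wy": 0, "wz": 0, "claw": 1},
    {"tx": 0, "ty": 0, "tz": -0.04, "wx": 0, "wy": 0, "wz": 0, "claw": 1},
    {"tx": 0, "ty": 0, "tz": -0.06, "wx": 0, "wy": 0, "wz": 0, "claw": 1},
    {"tx": 0, "ty": 0, "tz": -0.07, "wx": 0, "wy": 0, "wz": 0, "claw": 1},
    {"tx": 0, "ty": 0, "tz": -0.07, "wx": 0, "wy": 0, "wz": 0, "claw": 1},
    {"tx": 0, "ty": 0, "tz": -0.06, "wx": 0, "wy": 0, "wz": 0, "claw": 1},
    {"tx": 0, "ty": 0, "tz": -0.05, "wx": 0, "wy": 0, "wz": 0, "claw": 1},
    {"tx": 0, "ty": 0, "tz": -0.03, "wx": 0, "wy": 0, "wz": 0, "claw": 1},
    {"tx": -0.0336, "ty": -0.0497, "tz": 0, "wx": 0, "wy": 0, "wz": 0, "claw": 1},
    {"tx": -0.0561, "ty": -0.0828, "tz": 0, "wx": 0, "wy": 0, "wz": 0, "claw": 1}
  ]
}}

```text
time_s: 29.92
tool_pos: [0.4977, 0.1636, 0.1619]
tcp_rot: [0.355, 3.12, 0.002]
ft_force: [0.1, -0.8, -0.2]
width: 0.0851
finger_force: 0.0
```

{"op": "carry_out", "data": {
  "targets": [
    {"tx": -0.0768, "ty": -0.1134, "tz": 0, "wx": 0, "wy": 0, "wz": 0.0016, "claw": 1},
    {"tx": -0.0768, "ty": -0.1134, "tz": 0, "wx": 0, "wy": 0, "wz": 0.0016, "claw": 1},
    {"tx": -0.0768, "ty": -0.1134, "tz": 0, "wx": 0, "wy": 0, "wz": 0.0016, "claw": 1},
    {"tx": -0.0768, "ty": -0.1134, "tz": 0, "wx": 0, "wy": 0, "wz": 0.0016, "claw": 1},
    {"tx": -0.0768, "ty": -0.1134, "tz": 0, "wx": 0, "wy": 0, "wz": 0.0016, "claw": 1},
    {"tx": -0.0768, "ty": -0.1134, "tz": 0, "wx": 0, "wy": 0, "wz": 0.0016, "claw": 1},
    {"tx": -0.0768, "ty": -0.1134, "tz": 0, "wx": 0, "wy": 0, "wz": 0.0016, "claw": 1},
    {"tx": -0.0768, "ty": -0.1134, "tz": 0, "wx": 0, "wy": 0, "wz": 0.0016, "claw": 1},
    {"tx": -0.0768, "ty": -0.1134, "tz": 0, "wx": 0, "wy": 0, "wz": 0.0016, "claw": 1},
    {"tx": -0.0561, "ty": -0.0828, "tz": 0, "wx": 0, "wy": 0, "wz": 0.0016, "claw": 1}
  ]
}}

```text
time_s: 30.75
tool_pos: [0.6367, -0.2165, 0.1604]
tcp_rot: [0.404, 3.115, -0.001]
ft_force: [0.8, -0.3, 0.1]
width: 0.0851
finger_force: 0.0
```

{"op": "carry_out", "data": {
  "targets": [
    {"tx": -0.0163, "ty": -0.024, "tz": 0, "wx": 0, "wy": 0, "wz": 0, "claw": 1},
    {"tx": 0, "ty": 0, "tz": 0, "wx": 0, "wy": 0, "wz": 0, "claw": 1},
    {"tx": 0, "ty": 0, "tz": 0, "wx": 0, "wy": 0, "wz": 0, "claw": 1},
    {"tx": 0, "ty": 0, "tz": 0, "wx": 0, "wy": 0, "wz": 0, "claw": 1},
    {"tx": 0, "ty": 0, "tz": 0, "wx": 0, "wy": 0, "wz": 0, "claw": 1},
    {"tx": 0, "ty": 0, "tz": 0, "wx": 0, "wy": 0, "wz": 0, "claw": 1},
    {"tx": 0, "ty": 0, "tz": 0, "wx": 0, "wy": 0, "wz": 0, "claw": 1},
    {"tx": 0, "ty": 0, "tz": 0, "wx": 0, "wy": 0, "wz": 0, "claw": 1},
    {"tx": 0, "ty": 0, "tz": 0, "wx": 0, "wy": 0, "wz": 0, "claw": 1},
    {"tx": 0, "ty": 0, "tz": 0, "wx": 0, "wy": 0, "wz": 0, "claw": 1}
  ]
}}

```text
time_s: 31.58
tool_pos: [0.6392, -0.2209, 0.1611]
tcp_rot: [0.4, 3.116, -0.0]
ft_force: [0.4, 0.0, 0.2]
width: 0.0856
finger_force: 0.0
```

```bash
python3 plan.py old:3:.16 old:3:.04
```

```text
t 31.6 tcp [ 0.6392 -0.2209  0.1611] yaw 2.886 tilt [ 2.e-04 -2.e-04 -1.e+00] w 0.0856 q [-0.45  0.54  0.22  1.25 -0.   -0.2 ] ff 0.0 [0.4 0.  0.2]
old:3:.16 target [ 0.6435 -0.2198  0.16  ] shift units [-0.013   0.0069  0.0035] turn [-0.0001  0.0001  0.0002]
old:3:.04 target [ 0.6435 -0.2198  0.04  ] shift units [-0.  -0.   0.4] turn [ 0. -0.  0.]
```

{"op": "carry_out", "data": {
  "targets": [
    {"tx": -0.013, "ty": 0.0069, "tz": 0.0035, "wx": 0, "wy": 0, "wz": 0, "claw": 1},
    {"tx": 0, "ty": 0, "tz": 0.03, "wx": 0, "wy": 0, "wz": 0, "claw": 1},
    {"tx": 0, "ty": 0, "tz": 0.06, "wx": 0, "wy": 0, "wz": 0, "claw": 1},
    {"tx": 0, "ty": 0, "tz": 0.07, "wx": 0, "wy": 0, "wz": 0, "claw": 1},
    {"tx": 0, "ty": 0, "tz": 0.07, "wx": 0, "wy": 0, "wz": 0, "claw": 1},
    {"tx": 0, "ty": 0, "tz": 0.06, "wx": 0, "wy": 0, "wz": 0, "claw": 1},
    {"tx": 0, "ty": 0, "tz": 0.05, "wx": 0, "wy": 0, "wz": 0, "claw": 1},
    {"tx": 0, "ty": 0, "tz": 0.04, "wx": 0, "wy": 0, "wz": 0, "claw": 1},
    {"tx": 0, "ty": 0, "tz": 0.02, "wx": 0, "wy": 0, "wz": 0, "claw": 1},
    {"tx": 0, "ty": 0, "tz": 0, "wx": 0, "wy": 0, "wz": 0, "claw": 1}
  ]
}}

```text
time_s: 32.42
tool_pos: [0.6423, -0.2196, 0.0377]
tcp_rot: [-0.401, -3.113, -0.001]
ft_force: [0.3, 0.0, -0.1]
width: 0.0854
finger_force: 0.0
```

{"op": "carry_out", "data": {
  "targets": [
    {"tx": 0, "ty": 0, "tz": 0, "wx": 0, "wy": 0, "wz": 0, "claw": -1},
    {"tx": 0, "ty": 0, "tz": 0, "wx": 0, "wy": 0, "wz": 0, "claw": -1},
    {"tx": 0, "ty": 0, "tz": 0, "wx": 0, "wy": 0, "wz": 0, "claw": -1},
    {"tx": 0, "ty": 0, "tz": 0, "wx": 0, "wy": 0, "wz": 0, "claw": -1},
    {"tx": 0, "ty": 0, "tz": 0, "wx": 0, "wy": 0, "wz": 0, "claw": -1},
    {"tx": 0, "ty": 0, "tz": 0, "wx": 0, "wy": 0, "wz": 0, "claw": -1},
    {"tx": 0, "ty": 0, "tz": 0, "wx": 0, "wy": 0, "wz": 0, "claw": -1},
    {"tx": 0, "ty": 0, "tz": 0, "wx": 0, "wy": 0, "wz": 0, "claw": -1},
    {"tx": 0, "ty": 0, "tz": 0, "wx": 0, "wy": 0, "wz": 0, "claw": -1},
    {"tx": 0, "ty": 0, "tz": 0, "wx": 0, "wy": 0, "wz": 0, "claw": -1}
  ],
  "force": 30
}}

```text
time_s: 33.25
tool_pos: [0.6442, -0.2203, 0.041]
tcp_rot: [0.401, 3.114, -0.001]
ft_force: [-0.3, 1.4, 5.6]
width: 0.0331
finger_force: 30.4
```

```bash
python3 plan.py old:3:.16 new:0:.16 new:0:.041
```

```text
t 33.2 tcp [ 0.6442 -0.2203  0.041 ] yaw 2.8858 tilt [ 1.9e-03 -7.0e-04 -1.0e+00] w 0.0331 q [-0.45  0.62  0.05  1.    0.   -0.19] ff 30.4 [-0.3  1.4  5.6]
old:3:.16 target [ 0.6435 -0.2198  0.16  ] shift units [ 0.0019  0.0007 -0.3968] turn [-0.0001  0.0013  0.0001]
new:0:.16 target [0.4205 0.221  0.16  ] shift units [1.0912 1.2334 0.    ] turn [ 0.     -0.     -0.0159]
new:0:.041 target [0.4205 0.221  0.041 ] shift units [ 0.     -0.      0.3967] turn [ 0.  0. -0.]
```

{"op": "carry_out", "data": {
  "targets": [
    {"tx": 0, "ty": 0, "tz": -0.02, "wx": 0, "wy": 0, "wz": 0, "claw": -1},
    {"tx": 0, "ty": 0, "tz": -0.04, "wx": 0, "wy": 0, "wz": 0, "claw": -1},
    {"tx": 0, "ty": 0, "tz": -0.06, "wx": 0, "wy": 0, "wz": 0, "claw": -1},
    {"tx": 0, "ty": 0, "tz": -0.07, "wx": 0, "wy": 0, "wz": 0, "claw": -1},
    {"tx": 0, "ty": 0, "tz": -0.07, "wx": 0, "wy": 0, "wz": 0, "claw": -1},
    {"tx": 0, "ty": 0, "tz": -0.06, "wx": 0, "wy": 0, "wz": 0, "claw": -1},
    {"tx": 0, "ty": 0, "tz": -0.05, "wx": 0, "wy": 0, "wz": 0, "claw": -1},
    {"tx": 0, "ty": 0, "tz": -0.03, "wx": 0, "wy": 0, "wz": 0, "claw": -1},
    {"tx": 0.0398, "ty": 0.0449, "tz": 0, "wx": 0, "wy": 0, "wz": 0, "claw": -1},
    {"tx": 0.0663, "ty": 0.0749, "tz": 0, "wx": 0, "wy": 0, "wz": 0, "claw": -1}
  ]
}}

```text
time_s: 34.08
tool_pos: [0.6228, -0.1797, 0.1605]
tcp_rot: [0.406, 3.113, -0.003]
ft_force: [-0.3, 1.0, -0.9]
width: 0.0335
finger_force: 30.2
```

{"op": "carry_out", "data": {
  "targets": [
    {"tx": 0.0908, "ty": 0.1026, "tz": 0, "wx": 0, "wy": 0, "wz": -0.0016, "claw": -1},
    {"tx": 0.0908, "ty": 0.1026, "tz": 0, "wx": 0, "wy": 0, "wz": -0.0016, "claw": -1},
    {"tx": 0.0908, "ty": 0.1026, "tz": 0, "wx": 0, "wy": 0, "wz": -0.0016, "claw": -1},
    {"tx": 0.0908, "ty": 0.1026, "tz": 0, "wx": 0, "wy": 0, "wz": -0.0016, "claw": -1},
    {"tx": 0.0908, "ty": 0.1026, "tz": 0, "wx": 0, "wy": 0, "wz": -0.0016, "claw": -1},
    {"tx": 0.0908, "ty": 0.1026, "tz": 0, "wx": 0, "wy": 0, "wz": -0.0016, "claw": -1},
    {"tx": 0.0908, "ty": 0.1026, "tz": 0, "wx": 0, "wy": 0, "wz": -0.0016, "claw": -1},
    {"tx": 0.0908, "ty": 0.1026, "tz": 0, "wx": 0, "wy": 0, "wz": -0.0016, "claw": -1},
    {"tx": 0.0908, "ty": 0.1026, "tz": 0, "wx": 0, "wy": 0, "wz": -0.0016, "claw": -1},
    {"tx": 0.0908, "ty": 0.1026, "tz": 0, "wx": 0, "wy": 0, "wz": -0.0016, "claw": -1}
  ]
}}

```text
time_s: 34.92
tool_pos: [0.4306, 0.1886, 0.1601]
tcp_rot: [0.362, 3.121, -0.0]
ft_force: [0.5, 0.7, -0.7]
width: 0.0336
finger_force: 30.2
```

{"op": "carry_out", "data": {
  "targets": [
    {"tx": 0.053, "ty": 0.0599, "tz": 0, "wx": 0, "wy": 0, "wz": 0, "claw": -1},
    {"tx": 0.0245, "ty": 0.0277, "tz": 0, "wx": 0, "wy": 0, "wz": 0, "claw": -1},
    {"tx": 0, "ty": 0, "tz": 0, "wx": 0, "wy": 0, "wz": 0, "claw": -1},
    {"tx": 0, "ty": 0, "tz": 0, "wx": 0, "wy": 0, "wz": 0, "claw": -1},
    {"tx": 0, "ty": 0, "tz": 0, "wx": 0, "wy": 0, "wz": 0, "claw": -1},
    {"tx": 0, "ty": 0, "tz": 0, "wx": 0, "wy": 0, "wz": 0, "claw": -1},
    {"tx": 0, "ty": 0, "tz": 0, "wx": 0, "wy": 0, "wz": 0, "claw": -1},
    {"tx": 0, "ty": 0, "tz": 0, "wx": 0, "wy": 0, "wz": 0, "claw": -1},
    {"tx": 0, "ty": 0, "tz": 0, "wx": 0, "wy": 0, "wz": 0, "claw": -1},
    {"tx": 0, "ty": 0, "tz": 0, "wx": 0, "wy": 0, "wz": 0, "claw": -1}
  ]
}}

```text
time_s: 35.75
tool_pos: [0.4156, 0.2178, 0.1597]
tcp_rot: [-0.363, -3.12, 0.0]
ft_force: [0.0, -0.2, 0.7]
width: 0.0329
finger_force: 30.1
```

```bash
python3 plan.py new:0:.16 new:0:.041
```

```text
t 35.8 tcp [0.4156 0.2178 0.1597] yaw 2.9098 tilt [-1.e-04 -1.e-04 -1.e+00] w 0.0329 q [ 0.31  0.15 -0.35  1.08 -0.    0.54] ff 30.1 [ 0.  -0.2  0.7]
new:0:.16 target [0.4205 0.221  0.16  ] shift units [-0.0133  0.0141 -0.0009] turn [-0.0001 -0.     -0.0005]
new:0:.041 target [0.4205 0.221  0.041 ] shift units [ 0.     -0.      0.3967] turn [0. 0. 0.]
```

{"op": "carry_out", "data": {
  "targets": [
    {"tx": -0.0133, "ty": 0.0141, "tz": 0, "wx": 0, "wy": 0, "wz": 0, "claw": -1},
    {"tx": 0, "ty": 0, "tz": 0.05, "wx": 0, "wy": 0, "wz": 0, "claw": -1},
    {"tx": 0, "ty": 0, "tz": 0.065, "wx": 0, "wy": 0, "wz": 0, "claw": -1},
    {"tx": 0, "ty": 0, "tz": 0.065, "wx": 0, "wy": 0, "wz": 0, "claw": -1},
    {"tx": 0, "ty": 0, "tz": 0.065, "wx": 0, "wy": 0, "wz": 0, "claw": -1},
    {"tx": 0, "ty": 0, "tz": 0.06, "wx": 0, "wy": 0, "wz": 0, "claw": -1},
    {"tx": 0, "ty": 0, "tz": 0.05, "wx": 0, "wy": 0, "wz": 0, "claw": -1},
    {"tx": 0, "ty": 0, "tz": 0.034, "wx": 0, "wy": 0, "wz": 0, "claw": -1},
    {"tx": 0, "ty": 0, "tz": 0, "wx": 0, "wy": 0, "wz": 0, "claw": -1},
    {"tx": 0, "ty": 0, "tz": 0, "wx": 0, "wy": 0, "wz": 0, "claw": -1}
  ]
}}

```text
time_s: 36.58
tool_pos: [0.4202, 0.2214, 0.0429]
tcp_rot: [-0.362, -3.12, 0.001]
ft_force: [0.1, -0.8, -0.5]
width: 0.0332
finger_force: 30.3
```

{"op": "carry_out", "data": {
  "targets": [
    {"tx": 0, "ty": 0, "tz": 0.004, "wx": 0, "wy": 0, "wz": 0, "claw": -1},
    {"tx": 0, "ty": 0, "tz": 0.003, "wx": 0, "wy": 0, "wz": 0, "claw": -1},
    {"tx": 0, "ty": 0, "tz": 0, "wx": 0, "wy": 0, "wz": 0, "claw": -1},
    {"tx": 0, "ty": 0, "tz": 0, "wx": 0, "wy": 0, "wz": 0, "claw": -1},
    {"tx": 0, "ty": 0, "tz": 0, "wx": 0, "wy": 0, "wz": 0, "claw": 1},
    {"tx": 0, "ty": 0, "tz": 0, "wx": 0, "wy": 0, "wz": 0, "claw": 1},
    {"tx": 0, "ty": 0, "tz": 0, "wx": 0, "wy": 0, "wz": 0, "claw": 1},
    {"tx": 0, "ty": 0, "tz": 0, "wx": 0, "wy": 0, "wz": 0, "claw": 1},
    {"tx": 0, "ty": 0, "tz": 0, "wx": 0, "wy": 0, "wz": 0, "claw": 1},
    {"tx": 0, "ty": 0, "tz": 0, "wx": 0, "wy": 0, "wz": 0, "claw": 1}
  ]
}}

```text
time_s: 37.42
tool_pos: [0.4203, 0.2214, 0.041]
tcp_rot: [0.362, 3.121, -0.0]
ft_force: [-0.2, 0.1, 0.4]
width: 0.0853
finger_force: 0.0
```

{"op": "carry_out", "data": {
  "targets": [
    {"tx": 0, "ty": 0, "tz": -0.02, "wx": 0, "wy": 0, "wz": 0, "claw": 1},
    {"tx": 0, "ty": 0, "tz": -0.04, "wx": 0, "wy": 0, "wz": 0, "claw": 1},
    {"tx": 0, "ty": 0, "tz": -0.06, "wx": 0, "wy": 0, "wz": 0, "claw": 1},
    {"tx": 0, "ty": 0, "tz": -0.08, "wx": 0, "wy": 0, "wz": 0, "claw": 1},
    {"tx": 0, "ty": 0, "tz": -0.08, "wx": 0, "wy": 0, "wz": 0, "claw": 1},
    {"tx": 0, "ty": 0, "tz": -0.08, "wx": 0, "wy": 0, "wz": 0, "claw": 1},
    {"tx": 0, "ty": 0, "tz": -0.08, "wx": 0, "wy": 0, "wz": 0, "claw": 1},
    {"tx": 0, "ty": -0.1, "tz": 0, "wx": 0, "wy": 0, "wz": 0, "claw": 1},
    {"tx": 0, "ty": -0.13, "tz": 0, "wx": 0, "wy": 0, "wz": 0, "claw": 1},
    {"tx": 0, "ty": -0.13, "tz": 0, "wx": 0, "wy": 0, "wz": 0, "claw": 1}
  ]
}}

```text
time_s: 38.25
tool_pos: [0.3956, 0.1158, 0.174]
tcp_rot: [0.357, 3.119, 0.0]
ft_force: [1.0, -0.7, -0.3]
width: 0.0855
finger_force: 0.0
```

{"op": "carry_out", "data": {
  "targets": [
    {"tx": 0, "ty": -0.13, "tz": 0, "wx": 0, "wy": 0, "wz": 0, "claw": 1},
    {"tx": 0, "ty": -0.13, "tz": 0, "wx": 0, "wy": 0, "wz": 0, "claw": 1},
    {"tx": 0, "ty": -0.13, "tz": 0, "wx": 0, "wy": 0, "wz": 0, "claw": 1},
    {"tx": 0, "ty": -0.13, "tz": 0, "wx": 0, "wy": 0, "wz": 0, "claw": 1},
    {"tx": 0, "ty": -0.08, "tz": 0, "wx": 0, "wy": 0, "wz": 0, "claw": 1},
    {"tx": 0, "ty": -0.04, "tz": 0, "wx": 0, "wy": 0, "wz": 0, "claw": 1},
    {"tx": 0, "ty": 0, "tz": 0, "wx": 0, "wy": 0, "wz": 0, "claw": 1},
    {"tx": 0, "ty": 0, "tz": 0, "wx": 0, "wy": 0, "wz": 0, "claw": 1},
    {"tx": 0, "ty": 0, "tz": 0, "wx": 0, "wy": 0, "wz": 0, "claw": 1},
    {"tx": 0, "ty": 0, "tz": 0, "wx": 0, "wy": 0, "wz": 0, "claw": 1}
  ]
}}

```text
time_s: 39.08
tool_pos: [0.3517, -0.0698, 0.1731]
tcp_rot: [0.359, 3.121, 0.0]
ft_force: [-0.4, -0.3, 0.1]
width: 0.0853
finger_force: 0.0
```

```bash
python3 plan.py; python3 - <<'E'
from h import *
cv2.imwrite("pics/s4.png",snapshot("side")[:,:,::-1]);cv2.imwrite("pics/t4.png",snapshot("top")[:,:,::-1])
E
```

```text
t 39.1 tcp [ 0.3517 -0.0698  0.1731] yaw 2.9123 tilt [ 0.e+00  2.e-04 -1.e+00] w 0.0853 q [-0.42 -0.08 -0.55  1.1   0.   -0.19] ff 0.0 [-0.4 -0.3  0.1]
```

View pics/s4.png

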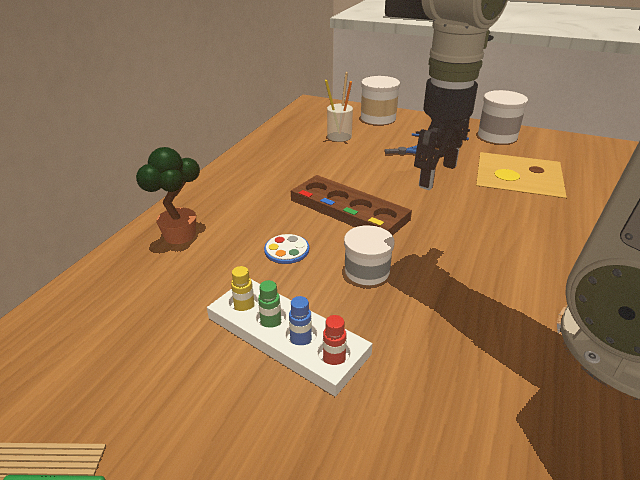

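View pics/t4.png

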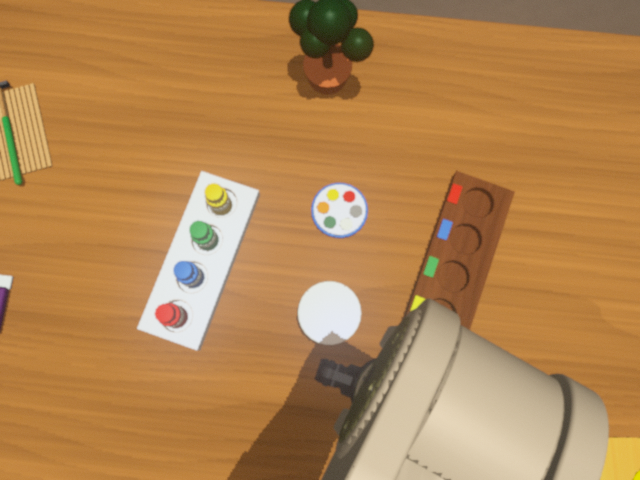

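Both pictures show the white rack holding yellow, green, blue and red from far to near: side view (242,290) to (335,342), top view (217,198) to (171,315). All four are upright and seated, and the palette (340,210) and tub (329,313) are where they were.

```bash
python3 -c "
from bench import env
print(env.finish_job())"
```

```text
the job is handed in; nothing more can be done
None
```

All four bottles stand upright in the white rack in reverse order (yellow farthest, then green, blue, red nearest); the final pictures show them seated with the palette and tub unmoved, and I handed the job in at about 39 s.

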